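# Stand a window panel in the sprung channel of a model plinth

### The job

Take the wooden window panel that leans in the easel and stand it upright, the same way up, in the sprung channel of the model plinth. Press it fully home on the channel's floor, slid along so far against the end stop that its side edge keeps the stop's sprung plunger pushed right in. Leave the other things on the table where they are.

Things in the scene. Friction and masses are not known exactly. Their poses are not given: they have to be found in the camera images.
- panel: Plain wooden model facade panel, 110 wide (its y), 150 tall (its z), 10 thick (its x), about 80 to 170 g, two window openings from 45 to 100 mm above the lower edge (top 50 mm solid), same front and back. Origin: middle of its lower edge. Starts leaning 0.45 rad from upright in the easel, top towards the easel's -x.
- easel: Fixed plywood easel, foot 130 x 130 mm, about 95 high. Origin: table level, z up. A groove along its y, 30 mm towards +x and 22 mm up, holds the panel's lower edge; a 90 mm wide backrest on the panel's underside (-x side) carries its lowest 80 mm, a 12 mm lip is on the other side. The panel's top 70 mm sticks out free.
- plinth: Fixed plywood plank, 110 (x) by 220 (y) by 18 mm, with an upright channel along its y. Origin: on the table, under the fence face at mid-length, z up. Fence: fixed aluminium wall on the channel's +x side, 190 long, 16 thick, 40 high above the plank. The sprung jaw is on the -x side. When home the panel's back lies flat on the fence.
- jaw (a joint): Opening of the sprung jaw, m, 0 to 0.008: dark steel bar 190 long facing the fence, top 38 mm above the channel's floor. Shut it is 7 mm from the fence up to 16 mm height, flaring to a 15 mm wide mouth at its top. The panel pushes it back 3 mm (2.5 N shut, 4 N then); pressing the panel down past it takes about 10 to 20 N.
- channel (a point): Point on the channel's floor (18 mm above the table), on the fence face, at mid-length. Axes as the plinth: x from jaw to fence, y along the channel, z up. The home panel's origin is at x = -5 mm, z = 0.
- plunger (a joint): How far the end stop's plunger is pushed in, m, 0 (out) to 0.006 (flush, about 2 N). Steel stop, clamped across the channel; its face looks to the plinth's -y and is set anywhere from 30 to 70 mm from mid-length towards +y. Tongue 2 to 46 mm above the channel's floor, 34 x 28 mm bridge 42 to 60 mm, knob to 72 mm; the round 11 mm plunger sticks out 6 mm at 51 mm.
- low_panel: Bystander: plain wooden slab without windows, 80 x 100 x 10 mm, lying flat. Origin: centre of underside.
- glue_stick: Bystander: white glue stick standing up, 28 mm across, 95 tall. Origin: centre of underside.
- spool: Bystander: grey filament spool lying flat, 100 mm across, 60 tall. Origin: centre of underside.
- pen_cup: Bystander: white ceramic cup, 80 mm across, 90 tall. Origin: centre of underside.
- tape_block: Bystander: black tape dispenser, 60 x 100 mm, about 73 tall. Origin: centre of underside.

How it is judged:
At the end, for the whole second after the job is handed in: Panel in the channel, same way up: upright and parallel to the fence within 3 degrees, foot within 2.5 mm of the channel floor, back within 3 mm of the fence, holding the stop plunger in by over 4 of its 6 mm, at rest; bystanders within 20 mm of their starts (z of panel in the frame of channel between -0.003 and 0.0025 m and x of panel in the frame of channel between -0.008 and -0.002 m and value of joint plunger above 0.004 m and angle between panel's own z axis and vertical below 0.05 rad and angle between the x axis of panel and the x axis of channel, either way round below 0.05 rad and linear speed of panel below 0.01 m/s and distance of each of low_panel, glue_stick, spool, pen_cup, tape_block from where it was at the start of the episode below 0.02 m); the robot touches nothing.
It fails at once if a bystander (slab, glue stick, spool, cup or tape dispenser) is moved more than 20 mm (distance of any of low_panel, glue_stick, spool, pen_cup, tape_block from where it was at the start of the episode above 0.02 m).
It also fails if it takes over 42 s, if anything falls off the work surface, if the arm or the gripper's body presses on something with over 40 N, if the wrist force passes 120 N, or if a joint passes its speed limit or range.

### The arm

A 6-joint arm with a two-finger parallel gripper is mounted at the origin on the work surface. World frame = base frame: x ahead of the robot, y to its left, z up, the work surface at z = 0. Lengths are in m, angles in rad, forces in N, time in s.
With the tool pointing down it reaches from about 0.25 to 0.775 m from the base axis. Payload 4 kg.
Tool frame: the origin (TCP) lies midway between the tips of the shut fingers; the grasp point (between the pads) lies 19 mm behind it; y points along the fingers, x is the direction in which the jaws open and shut, and the axes are right-handed (so a half turn about y gives the same grasp; the last joint's range is limited). The gripper opens to 94 mm and grips with 3 to 60 N. Pads are 16 mm wide; open, the fingers measure 119 mm over their backs; the gripper's body (75 mm by 177 mm) begins 78 mm behind the grasp point.
Start: joints at [1.061, 0.087, 1.371, -0, 1.684, -0.103], TCP at [0.218, 0.505, 0.206] pointing down, gripper open.
Joint ranges: [-3.1, 3.1], [-0.76, 2.03], [0.27, 2.55], [-1.08, 4.22], [0.17, 2.65], [-2.57, 2.57]. Speed limits (rad/s): [2.79, 2.79, 3.14, 3.14, 3.14, 3.14].

### API

Orientations are given as [roll, pitch, yaw] about the fixed x, y, z axes, in that order (R = Rz(yaw) Ry(pitch) Rx(roll)).
In Python, from bench import robot gives the robot as it stands.
- The arm moves only by the shell command python3 -m creep 'ROWS'. ROWS is JSON, a list of rows, each a list of 7 numbers: the shift along the tool's x, y, z in mm, then the turn, a rotation vector about the tool's x, y, z in degrees, then the closure in counts, from 0 (fully open) to 255 (shut). A call has 1 to 5 rows; each row is the pose to reach, as a shift and turn from the pose commanded when the call began, along the tool's axes at that moment; what a row does not reach only later rows make up. A row lasts 1/8 s, in which the tool goes at most 62.5 mm and 10.7 degrees, less where a joint would pass 70% of its speed; a pose out of reach is approached as far as the arm can. A call with a gripper value outside its range is refused whole. The fingers move at their own pace and stop on an object; the grip force is fixed at half the most. Time passes only in rows, so rows that repeat a pose let the fingers close. It gives the time, the measured TCP pose, the force and the opening at its end, in the units of the state.
- robot.get_obs(): the state, without advancing time (a new reading comes with each control period).
- robot.snapshot(name): name is "scene" or "top" or "wrist"; returns a dict with "color" (400x640x3 uint8, blue, green, red), "fx", "fy", "cx", "cy" (pixels), "world_from_camera" (4x4, takes a point from camera to world coordinates); the wrist camera has in their place "mount" (4x4, takes a point from camera to tool coordinates, whose origin is the TCP and whose axes are the tool frame's). Camera axes: x right, y down, z forward; pixel columns grow to the right and rows downward; lengths in m; the calibration is good to about 2 mm. A picture is of the moment at which its call begins: read the wrist's pose just before it. There is no depth.
- robot.close_job(): hands the job in, once; it reports no verdict.
Trained networks look in the newest picture that a camera, given by its name, has taken for a name from the list of things; names that differ only in an ending like _2 or _b are one class to them, and where a whole thing is asked for, a point or a joint stands for the part that bears it (a point fixed in the world has none). Each returns a list of dicts, best first, with "p" (0 to 1); they miss things now and then, are a little off and sometimes report something else, mostly with a low value. They report only what shows in the picture. A call takes as long as a camera call.
- robot.spot_in(name, camera): "point" ([x, y, z] in m, in world coordinates, good to about 4 mm: the middle of the surface that is visible of it).
- robot.landmark_of(name, camera): "point" ([x, y, z] in m, in world coordinates, good to about 4 mm: a listed point, or the origin of a listed thing).
The state is a dict: "time": time; "joint_positions": joint angles; "qvel": joint speeds; "joint_torque": joint torques, N m; "tool_pos": TCP position; "ee_rot": TCP orientation; "wrist_force": force on the tool from outside, world axes, zero at the start; "wrist_torque": the same for the moment, N m; "width": finger opening in m.
Only numpy, scipy, OpenCV 4.12 (cv2) and the standard library are available. Lean on these libraries where they do the work, as an engineer would, in place of code of your own. Each camera call takes 0.05 s, during which the arm holds its last target.

## Working session

There is one attempt and no reset: what is moved stays moved. The work goes in short steps, Python scripts to look and compute and a shell command to move; the robot and the scene stay as the last step left them, time stands still between calls to the robot, and variables do not carry over. Pictures are saved under pics/ and viewed, and the job is handed in when it is done.

```bash
ls; mkdir -p pics
python3 - <<'E'
from bench import robot
import cv2
o=robot.get_obs()
print({k:(v if isinstance(v,float) else [round(float(a),4) for a in __import__('numpy').ravel(v)]) for k,v in o.items()})
for c in ["scene","top","wrist"]:
    s=robot.snapshot(c); cv2.imwrite(f"pics/{c}0.png",s["color"])
    print(c,s["fx"],s["cx"],s["cy"],(s.get("world_from_camera") if c!="wrist" else s["mount"]))
    if c=="wrist": continue
    for n in ["panel","easel","plinth","channel","plunger","jaw","low_panel","glue_stick","spool","pen_cup","tape_block"]:
        for f in ("spot_in","landmark_of"):
            try: r=getattr(robot,f)(n,c)
            except Exception as e: r=[];print(n,f,e)
            print(c,n,f,[( [round(float(a),3) for a in d["point"]],round(d["p"],2)) for d in r[:2]])
print(robot.get_obs()["time"])
E
```

```text
pics
{'time': 0.0, 'joint_positions': [1.0609, 0.0879, 1.3722, 0.0, 1.6836, -0.1031], 'qvel': [0.0018, -0.0017, -0.002, -0.0002, 0.0003, -0.0009], 'joint_torque': [-0.0002, -34.02, -30.2417, 0.0718, 0.0332, -0.0002], 'tool_pos': [0.2174, 0.5046, 0.2043], 'ee_rot': [-1.5706, 0.0021, 1.164], 'wrist_force': [0.4914, 0.0451, 0.0845], 'wrist_torque': [-0.0119, -0.0318, -0.0083], 'width': 0.09388794610765239}
scene 421.3085262213018 327.01767649279304 192.29797400367727 [[-0.87989571  0.26199497 -0.39641162  1.04737199]
 [ 0.47510291  0.49877317 -0.72491555  0.81026158]
 [ 0.00779525 -0.8261864  -0.56334294  0.68927873]
 [ 0.          0.          0.          1.        ]]
scene panel spot_in [([0.585, 0.275, 0.103], 0.7)]
scene panel landmark_of [([0.618, 0.259, 0.025], 0.66)]
scene easel spot_in [([0.609, 0.287, 0.008], 0.86)]
scene easel landmark_of [([0.58, 0.258, 0.001], 0.78)]
scene plinth spot_in [([0.607, -0.204, 0.026], 0.69)]
scene plinth landmark_of [([0.599, -0.256, 0.005], 0.73), ([0.398, -0.455, 0.001], 0.39)]
scene channel spot_in [([0.606, -0.208, 0.022], 0.61)]
scene channel
[... 2349 characters left out ...]
ol landmark_of [([0.669, -0.44, -0.003], 0.72)]
top pen_cup spot_in [([0.679, 0.446, 0.043], 0.94), ([0.557, 0.011, 0.096], 0.19)]
top pen_cup landmark_of [([0.674, 0.434, -0.003], 0.93), ([0.668, -0.44, -0.0], 0.36)]
top tape_block spot_in [([0.398, -0.446, 0.035], 0.59)]
top tape_block landmark_of [([0.397, -0.455, 0.001], 0.71), ([0.669, -0.439, 0.001], 0.68)]
wrist 292.1391626990691 320.6402058424124 198.27804341678979 [[ 9.99999860e-01  6.82601019e-06  5.29786165e-04 -5.67356250e-04]
 [-5.11145185e-04 -2.50775581e-01  9.68045116e-01 -1.78446564e-01]
 [ 1.39465319e-04 -9.68045251e-01 -2.50775542e-01  7.21979880e-02]
 [ 0.00000000e+00  0.00000000e+00  0.00000000e+00  1.00000000e+00]]
2.15
```

View images.

View pics/scene0.png

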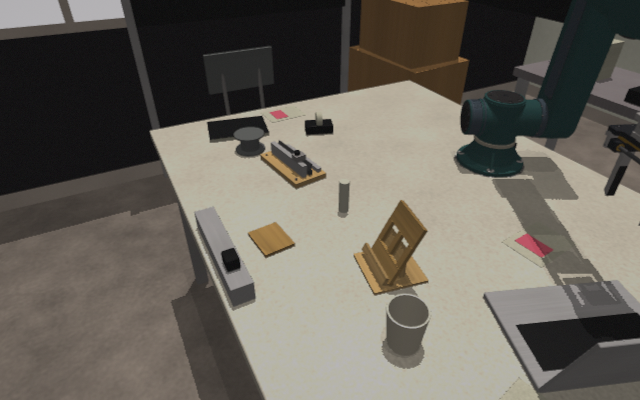

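View pics/top0.png

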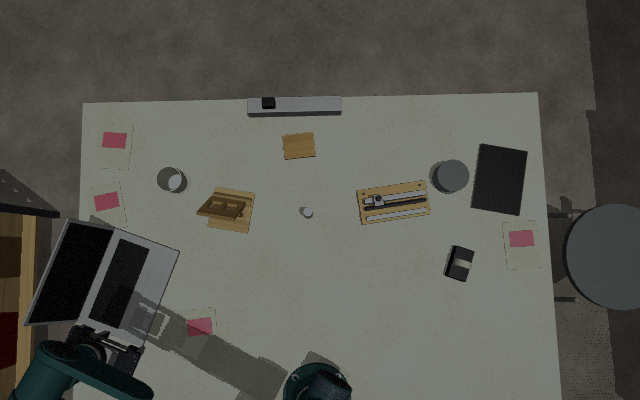

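Run:
```python
import cv2
a=cv2.imread('pics/top0.png')
cv2.imwrite('pics/t_pl.png',cv2.resize(a[80:230,340:500],None,fx=4.5,fy=3.9,interpolation=cv2.INTER_CUBIC))
cv2.imwrite('pics/t_ea.png',cv2.resize(a[80:230,140:300],None,fx=4.5,fy=3.9,interpolation=cv2.INTER_CUBIC))
```

```text
(no output)
```

View pics/t_pl.png

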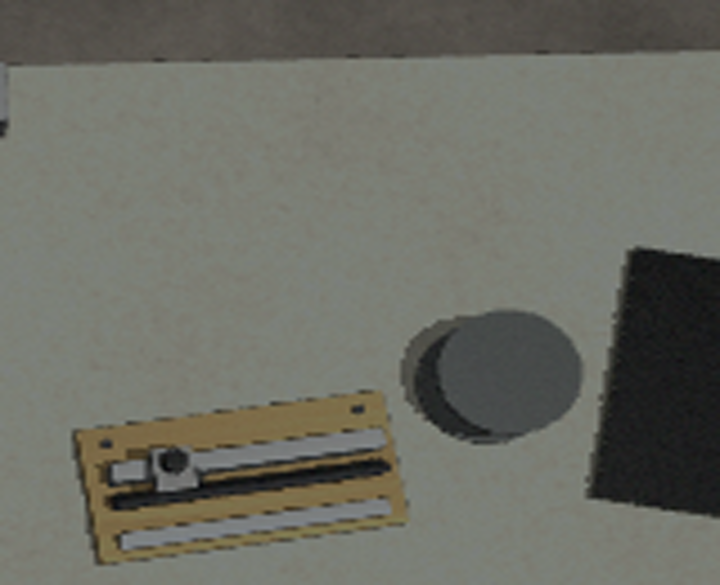

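View pics/t_ea.png

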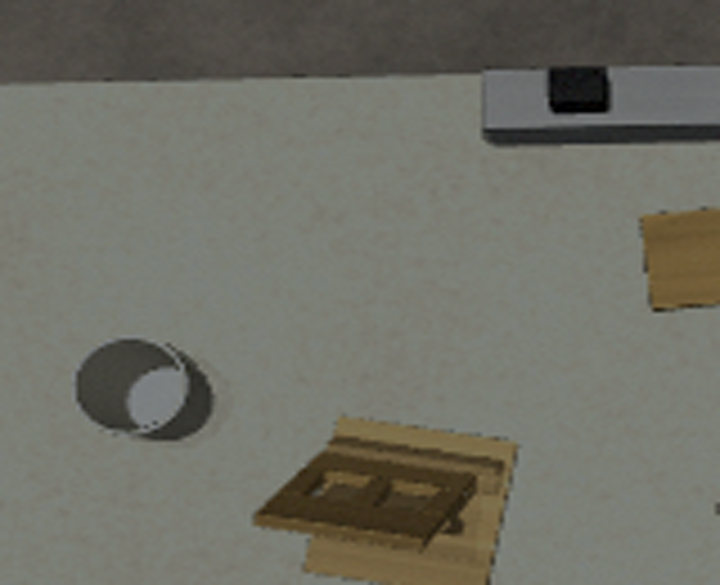

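```bash
cat > h.py <<'E'
import numpy as np, cv2
from scipy.spatial.transform import Rotation as R
T=np.array([[-2.26552530e-02,-9.93898565e-01,1.07946201e-01,4.42993777e-01],[-9.99738592e-01,2.28553682e-02,6.16852404e-04,-1.05081274e-02],[-3.08023888e-03,-1.07904008e-01,-9.94156546e-01,1.44168394],[0,0,0,1]])
M=np.array([[9.99999860e-01,6.82601019e-06,5.29786165e-04,-5.67356250e-04],[-5.11145185e-04,-2.50775581e-01,9.68045116e-01,-1.78446564e-01],[1.39465319e-04,-9.68045251e-01,-2.50775542e-01,7.21979880e-02],[0,0,0,1]])
KT=(452.50,315.46,202.51); KW=(292.14,320.64,198.28)
def bp(W,K,px,z):
    d=W[:3,:3]@np.array([(px[0]-K[1])/K[0],(px[1]-K[2])/K[0],1]); o=W[:3,3]
    return o+d*(z-o[2])/d[2]
def tool(pos,rpy):
    A=np.eye(4);A[:3,:3]=R.from_euler('xyz',rpy).as_matrix();A[:3,3]=pos;return A
def delta(pos,rpy,tp,tR):
    """shift mm and rotvec deg in tool frame"""
    A=R.from_euler('xyz',rpy)
    return np.round(A.inv().apply(np.array(tp)-pos)*1000,1), np.round((A.inv()*R.from_matrix(tR)).as_rotvec(degrees=True),2)
def proj(W,K,p):
    c=np.linalg.inv(W)@np.append(p,1); return np.array([K[0]*c[0]/c[2]+K[1],K[0]*c[1]/c[2]+K[2]])
E
python3 - <<'E'
from h import *
f=lambda u,v,o:(u/4.5+o,v/3.9+80)
print("plank")
P=[bp(T,KT,f(u,v,340),.018) for u,v in [(73,430),(380,390),(408,522),(97,563)]]
for p in P: print(p.round(4))
for a,b in [(0,1),(3,2)]: d=P[a]-P[b]; print('yaw',np.degrees(np.arctan2(-d[0],d[1])),np.linalg.norm(d))
for a,b in [(0,3),(1,2)]: d=P[a]-P[b]; print('yaw',np.degrees(np.arctan2(d[1],d[0])),np.linalg.norm(d))
print('mid',np.mean(P,0))
print('bridge z .078',[bp(T,KT,f(u,v,340),.078).round(4) for u,v in [(152,450),(194,447),(198,488),(156,492)]])
print('fence top z .058',[bp(T,KT,f(u,v,340),.058).round(4) for u,v in [(386,430),(386,448),(197,457),(197,472)]])
print('jaw top z .056',[bp(T,KT,f(u,v,340),.056).round(4) for u,v in [(390,460),(390,470),(108,495),(108,508)]])
print("easel")
P=[bp(T,KT,f(u,v,140),.01) for u,v in [(338,416),(518,441),(490,585),(303,568)]]
for p in P: print(p.round(4))
for a,b in [(0,1)]: d=P[a]-P[b]; print('yaw',np.degrees(np.arctan2(-d[0],d[1])),np.linalg.norm(d))
for a,b in [(1,2)]: d=P[a]-P[b]; print('yaw',np.degrees(np.arctan2(d[1],d[0])),np.linalg.norm(d))
print('panel top z .157',[bp(T,KT,f(u,v,140),.157).round(4) for u,v in [(253,517),(424,545)]])
d=bp(T,KT,f(253,517,140),.157)-bp(T,KT,f(424,545,140),.157);print(np.degrees(np.arctan2(-d[0],d[1])),np.linalg.norm(d))
E
```

```text
plank
[ 0.6337 -0.1398  0.018 ]
[ 0.6616 -0.3577  0.018 ]
[ 0.5533 -0.372   0.018 ]
[ 0.5251 -0.1531  0.018 ]
yaw 7.29234559831317 0.2196401539908805
yaw 7.334473947827209 0.2207533001726474
yaw 6.9663477921664585 0.10942145955509479
yaw 7.549573153802234 0.10925847435234659
mid [ 0.59341453 -0.25566216  0.018     ]
bridge z .078 [array([ 0.6087, -0.1871,  0.078 ]), array([ 0.6104, -0.2155,  0.078 ]), array([ 0.5783, -0.217 ,  0.078 ]), array([ 0.5758, -0.1886,  0.078 ])]
fence top z .058 [array([ 0.6234, -0.3505,  0.058 ]), array([ 0.6091, -0.3498,  0.058 ]), array([ 0.6049, -0.2203,  0.058 ]), array([ 0.593 , -0.2198,  0.058 ])]
jaw top z .056 [array([ 0.5997, -0.3525,  0.056 ]), array([ 0.5918, -0.3522,  0.056 ]), array([ 0.5764, -0.1586,  0.056 ]), array([ 0.5661, -0.1583,  0.056 ])]
easel
[0.6568 0.3099 0.01  ]
[0.6331 0.1822 0.01  ]
[0.5158 0.2029 0.01  ]
[0.5326 0.3344 0.01  ]
yaw -10.473357324675764 0.1298882971492773
yaw -9.987887314387127 0.1191046267124987
panel top z .157 [array([0.5615, 0.3308, 0.157 ]), array([0.5385, 0.2225, 0.157 ])]
-11.983150974761717 0.11072418652452311
```

```bash
cat >> h.py <<'E'
def ptool(yaw,lean):
    # panel frame axes: x,y,z ; tool x=px, y=-pz, z=py
    A=(R.from_euler('z',yaw,degrees=True)*R.from_euler('y',-lean)).as_matrix()
    return np.column_stack([A[:,0],-A[:,2],A[:,1]]),A
E
python3 - <<'E'
from h import *
t,A=ptool(-10.7,.45)
tp=np.array([.616,.262,.022])+A[:,2]*.24
print(tp,delta([0.2174,0.5046,0.2043],[-1.5706,0.0021,1.164],tp,t))
E
```

```text
[0.51342335 0.28138206 0.2381073 ] (array([ -87.9,  -33.7, -360.2]), array([-17.32,  76.02, -21.82]))
```

```bash
python3 -m creep '[[-88,-34,-360,-17.3,76,-21.8,130],[-88,-34,-360,-17.3,76,-21.8,130],[-88,-34,-360,-17.3,76,-21.8,130],[-88,-34,-360,-17.3,76,-21.8,130],[-88,-34,-360,-17.3,76,-21.8,130]]'
```

```text
time: 2.78
tool_pos: [0.4674, 0.3162, 0.2347]
ee_rot: [-1.642, -0.307, 0.281]
wrist_force: [-0.8, -0.1, -0.2]
width: 0.0481
```

Run:
```python
from h import *
t,A=ptool(-10.7,.45)
tp=np.array([.616,.262,.022])+A[:,2]*.24
from bench import robot
o=robot.get_obs()
print(delta(o['tool_pos'],o['ee_rot'],tp,t))
```

```text
(array([ 34. ,  10.5, -45.6]), array([-5.89, 25.19, -7.16]))
```

```bash
python3 -m creep '[[34,10,-45,-5.9,25.2,-7.2,130],[34,10,-45,-5.9,25.2,-7.2,130],[34,10,-45,-5.9,25.2,-7.2,130],[34,10,-45,-5.9,25.2,-7.2,130]]'
python3 - <<'E'
from h import *
from bench import robot
o=robot.get_obs()
t,A=ptool(-10.7,.45)
tp=np.array([.616,.262,.022])+A[:,2]*.24
print(delta(o['tool_pos'],o['ee_rot'],tp,t))
s=robot.snapshot('wrist');im=s['color'];cv2.imwrite('pics/w1.png',im)
W=tool(o['tool_pos'],o['ee_rot'])@M
for zz in (0,.1,.15):
  for y in (-.055,.055):
    for x in (-.005,.005):
        print(zz,y,x,proj(W,KW,np.array([.616,.262,.022])+A@[x,y,zz]).round(0))
E
```

```text
time: 3.28
tool_pos: [0.5115, 0.2839, 0.2374]
ee_rot: [-1.574, -0.448, -0.178]
wrist_force: [-0.3, 0.6, 0.4]
width: 0.046
(array([ 2.4,  0.3, -2.2]), array([-0.04,  0.45, -0.14]))
0 -0.055 -0.005 [319. 212.]
0 -0.055 0.005 [326. 212.]
0 0.055 -0.005 [320. 137.]
0 0.055 0.005 [327. 137.]
0.1 -0.055 -0.005 [319. 237.]
0.1 -0.055 0.005 [327. 237.]
0.1 0.055 -0.005 [319. 141.]
0.1 0.055 0.005 [329. 141.]
0.15 -0.055 -0.005 [318. 256.]
0.15 -0.055 0.005 [328. 256.]
0.15 0.055 -0.005 [319. 145.]
0.15 0.055 0.005 [330. 145.]
```

View pics/w1.png

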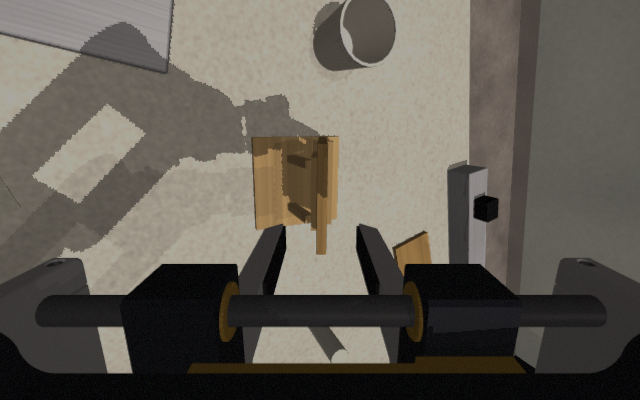

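Run:
```python
import cv2
a=cv2.imread('pics/w1.png')
cv2.imwrite('pics/w1z.png',cv2.resize(a[125:265,240:350],None,fx=4,fy=4,interpolation=cv2.INTER_CUBIC))
```

```text
(no output)
```

View pics/w1z.png

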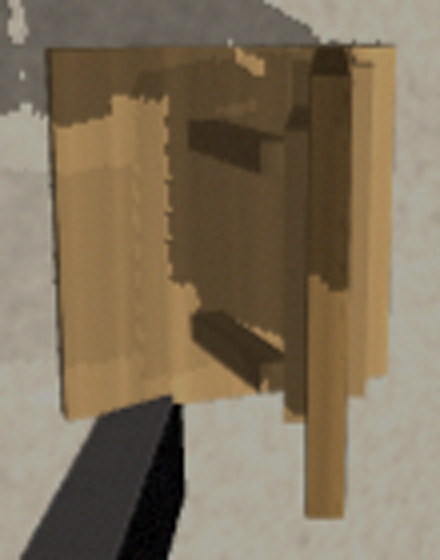

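```bash
python3 -m creep '[[0,50,0,0,0,0,130],[0,100,0,0,0,0,130],[0,129,0,0,0,0,130],[0,129,0,0,0,0,160],[0,129,0,0,0,0,255]]';python3 -m creep '[[0,0,0,0,0,0,255],[0,0,0,0,0,0,255],[0,0,0,0,0,0,255]]'
```

```text
time: 3.95
tool_pos: [0.5676, 0.2738, 0.1234]
ee_rot: [-1.571, -0.45, -0.18]
wrist_force: [-0.1, 0.3, -0.6]
width: 0.0297
time: 4.32
tool_pos: [0.5671, 0.2741, 0.1234]
ee_rot: [-1.571, -0.45, -0.181]
wrist_force: [-3.5, 1.7, 5.8]
width: 0.01
```

```bash
python3 -m creep '[[0,-25,0,0,0,0,255],[0,-60,0,0,0,0,255],[0,-100,0,0,0,0,255],[0,-150,0,0,0,0,255]]'
python3 - <<'E'
from h import *
from bench import robot
o=robot.get_obs()
t,A=ptool(7.3,0)
F=np.array([.5985,-.2565,.018])
tp=F+A@[-.005,-.027,.111+.13]
print(tp,delta(o['tool_pos'],o['ee_rot'],tp,t))
E
```

```text
time: 4.82
tool_pos: [0.5019, 0.2848, 0.2562]
ee_rot: [-1.575, -0.446, -0.18]
wrist_force: [-0.3, 0.2, -0.5]
width: 0.0098
[ 0.59697127 -0.28391647  0.259     ] (array([ 177.2,   84.2, -542.3]), array([  4.18, -17.35,  25.32]))
```

```bash
python3 -m creep '[[177,84,-542,4.2,-17.4,25.3,255],[177,84,-542,4.2,-17.4,25.3,255],[177,84,-542,4.2,-17.4,25.3,255],[177,84,-542,4.2,-17.4,25.3,255],[177,84,-542,4.2,-17.4,25.3,255]]'
python3 - <<'E'
from h import *
from bench import robot
o=robot.get_obs()
t,A=ptool(7.3,0)
F=np.array([.5985,-.2565,.018])
tp=F+A@[-.005,-.027,.111+.13]
print(tp,delta(o['tool_pos'],o['ee_rot'],tp,t))
E
```

```text
time: 5.45
tool_pos: [0.5534, -0.013, 0.2565]
ee_rot: [-1.569, -0.002, 0.128]
wrist_force: [0.9, -0.0, -0.0]
width: 0.01
[ 0.59697127 -0.28391647  0.259     ] (array([   8.5,   -2.9, -274.3]), array([-0.08,  0.05,  0.13]))
```

```bash
python3 -m creep '[[6,-1,-60,0,0,0,255],[7,-1,-120,0,0,0,255],[8,-1,-180,0,0,0,255],[8,-1,-235,0,0,0,255],[8,-1,-255,0,0,0,255]]'; python3 -m creep '[[0,0,0,0,0,0,255],[0,0,0,0,0,0,255]]'
python3 - <<'E'
from h import *
from bench import robot
o=robot.get_obs()
t,A=ptool(7.3,0)
F=np.array([.5985,-.2565,.018])
tp=F+A@[-.005,-.027,.111+.13]
print(o['tool_pos'],delta(o['tool_pos'],o['ee_rot'],tp,t))
for c in ['wrist','scene','top']:
  s=robot.snapshot(c);cv2.imwrite(f'pics/{c}2.png',s['color'])
a=cv2.imread('pics/scene2.png');cv2.imwrite('pics/scene2z.png',cv2.resize(a[60:200,220:360],None,fx=4,fy=4,interpolation=cv2.INTER_CUBIC))
E
```

```text
time: 6.08
tool_pos: [0.593, -0.2655, 0.2564]
ee_rot: [-1.569, -0.001, 0.125]
wrist_force: [0.3, 0.4, -1.6]
width: 0.0098
time: 6.32
tool_pos: [0.5936, -0.2605, 0.2583]
ee_rot: [-1.569, -0.004, 0.131]
wrist_force: [-0.4, -0.0, -0.4]
width: 0.0099
[ 0.59364987 -0.26052884  0.25830263] (array([  0.2,  -0.7, -23.6]), array([-0.12,  0.18,  0.21]))
```

View pics/wrist2.png

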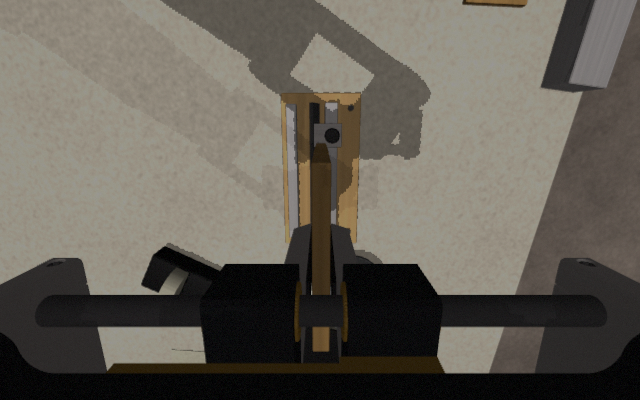

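View pics/scene2z.png

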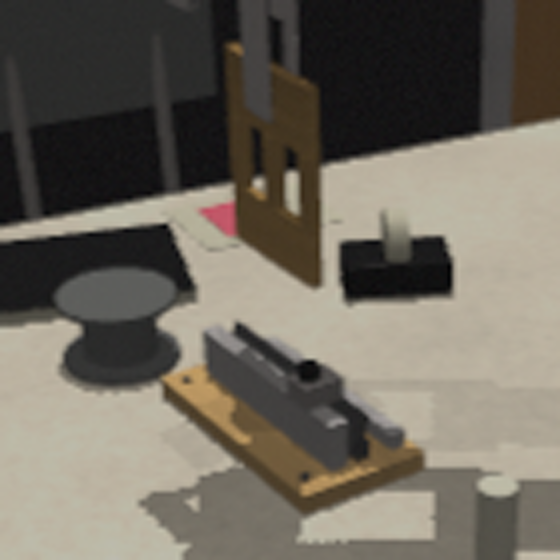

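Run:
```python
from h import *
a=cv2.imread('pics/wrist2.png')
cv2.imwrite('pics/w2z.png',cv2.resize(a[85:235,270:370],None,fx=5,fy=4,interpolation=cv2.INTER_CUBIC))
W=tool([0.59364987,-0.26052884,0.25830263],[-1.569,-0.004,0.131])@M
t,A=ptool(7.3,0);F=np.array([.5985,-.2565,.018])
for n,p in dict(fence_in_end=(0,.095,.04),fence_out_end=(.016,.095,.04),jaw_end=(-.015,.095,.038),bridge1=(-.02,.040,.06),bridge2=(.02,.040,.06),plank1=(-.06,.11,0),fence_in_y0=(0,0,.04),fout0=(.016,0,.04),fin_m50=(0,-.05,.04)).items():
    q=proj(W,KW,F+A@np.array(p)); print(n,q.round(1),((q-[270,85])*[5,4]).round(0))
```

```text
fence_in_end [324.9 101. ] [274.  64.]
fence_out_end [337.9 101. ] [339.  64.]
jaw_end [312.8 101.1] [214.  64.]
bridge1 [308.4 147.4] [192. 249.]
bridge2 [341.3 147.5] [357. 250.]
plank1 [280.1  91.3] [50. 25.]
fence_in_y0 [324.4 177. ] [272. 368.]
fout0 [336.5 177. ] [333. 368.]
fin_m50 [324.1 213.3] [271. 513.]
```

View pics/w2z.png

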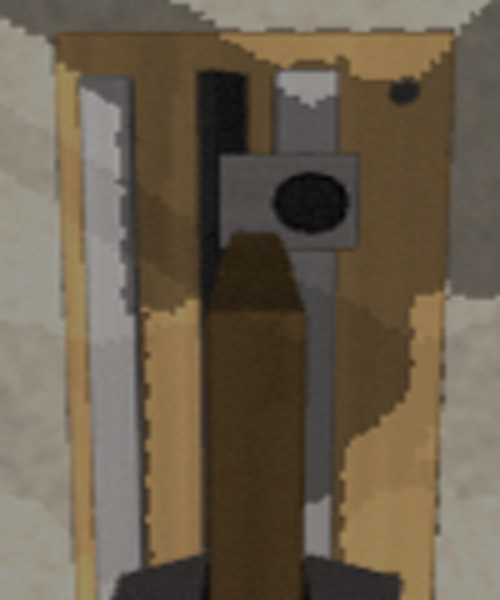

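Run:
```python
from h import *
for y in (.111,.109,-.039,-.041):
  for z in (.050,.055,.060):
    print(y,z,proj(M,KW,np.array([0,z and y,z])).round(1))
```

```text
0.111 0.05 [321.1 146. ]
0.111 0.055 [321.1 140.8]
0.111 0.06 [321.1 135.6]
0.109 0.05 [321.1 146.2]
0.109 0.055 [321.1 141. ]
0.109 0.06 [321.1 135.7]
-0.039 0.05 [321.7 170.3]
-0.039 0.055 [321.7 159.9]
-0.039 0.06 [321.7 149.3]
-0.041 0.05 [321.7 170.9]
-0.041 0.055 [321.7 160.4]
-0.041 0.06 [321.7 149.6]
```

```bash
python3 -m creep '[[-1,0,-24,0,0,0,255],[-1,40,-24,0,0,0,255],[-1,78,-24,0,0,0,255],[-1,78,-24,0,0,0,255],[-1,78,-24,0,0,0,255]]'
python3 - <<'E'
from h import *
from bench import robot
o=robot.get_obs()
print(o['tool_pos'],o['ee_rot'])
t,A=ptool(7.3,0);F=np.array([.5985,-.2565,.018])
print('in plinth',A.T@(o['tool_pos']-F))
for c in ['wrist','scene']:
  s=robot.snapshot(c);cv2.imwrite(f'pics/{c}3.png',s['color'])
a=cv2.imread('pics/scene3.png');cv2.imwrite('pics/scene3z.png',cv2.resize(a[100:190,240:340],None,fx=6,fy=6,interpolation=cv2.INTER_CUBIC))
a=cv2.imread('pics/wrist3.png')
cv2.imwrite('pics/w3z.png',cv2.resize(a[5:235,260:380],None,fx=5,fy=2.5,interpolation=cv2.INTER_CUBIC))
W=tool(o['tool_pos'],o['ee_rot'])@M
for n,p in dict(fence_in_end=(0,.095,.04),fence_out_end=(.016,.095,.04),jaw_end=(-.015,.095,.038),bridge1=(-.02,.040,.06),bridge2=(.02,.040,.06),fence_in_y0=(0,0,.04),fout0=(.016,0,.04)).items():
    q=proj(W,KW,F+A@np.array(p)); print(n,q.round(1),((q-[260,5])*[5,2.5]).round(0))
E
```

```text
time: 7.1
tool_pos: [0.5964, -0.287, 0.1817]
ee_rot: [-1.571, -0.005, 0.128]
wrist_force: [0.6, -0.6, -1.3]
width: 0.0096
[ 0.59640614 -0.28704016  0.18167232] [-1.57098064 -0.00504819  0.12836352]
in plinth [-0.00595746 -0.03002656  0.16367232]
fence_in_end [326.8  65.5] [334. 151.]
fence_out_end [343.5  65.5] [418. 151.]
jaw_end [311.1  65.8] [256. 152.]
bridge1 [305.6 125. ] [228. 300.]
bridge2 [348.3 125. ] [442. 300.]
fence_in_y0 [326.2 164.6] [331. 399.]
fout0 [341.6 164.6] [408. 399.]
```

View pics/w3z.png

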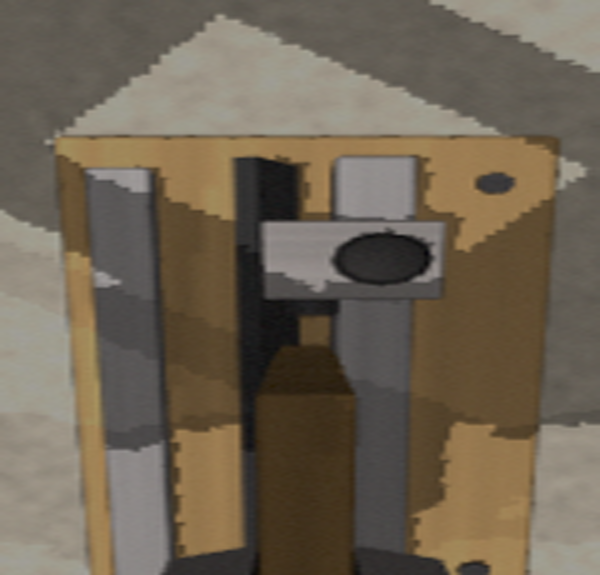

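View pics/scene3z.png

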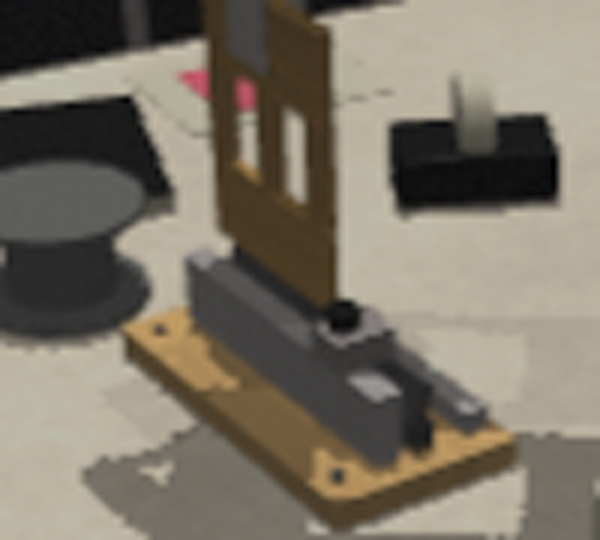

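```bash
python3 -m creep '[[-2,0,0,0,0,0,255],[-2,10,0,0,0,0,255],[-2,20,0,0,0,0,255],[-2,26,0,0,0,0,255],[-2,26,0,0,0,0,255]]'
python3 - <<'E'
from h import *
from bench import robot
o=robot.get_obs()
t,A=ptool(7.3,0);F=np.array([.5985,-.2565,.018])
print('in plinth',A.T@(o['tool_pos']-F), 'force plinth',A.T@o['wrist_force'])
for c in ['wrist','scene']:
  s=robot.snapshot(c);cv2.imwrite(f'pics/{c}4.png',s['color'])
a=cv2.imread('pics/scene4.png');cv2.imwrite('pics/scene4z.png',cv2.resize(a[100:190,240:340],None,fx=6,fy=6,interpolation=cv2.INTER_CUBIC))
a=cv2.imread('pics/wrist4.png')
cv2.imwrite('pics/w4z.png',cv2.resize(a[5:235,260:380],None,fx=5,fy=2.5,interpolation=cv2.INTER_CUBIC))
E
```

```text
time: 7.82
tool_pos: [0.5948, -0.2861, 0.1537]
ee_rot: [-1.57, -0.005, 0.129]
wrist_force: [3.8, -0.6, -1.3]
width: 0.0101
in plinth [-0.00742998 -0.02893069  0.13572004] force plinth [ 3.70678774 -1.04255796 -1.31308405]
```

View pics/w4z.png

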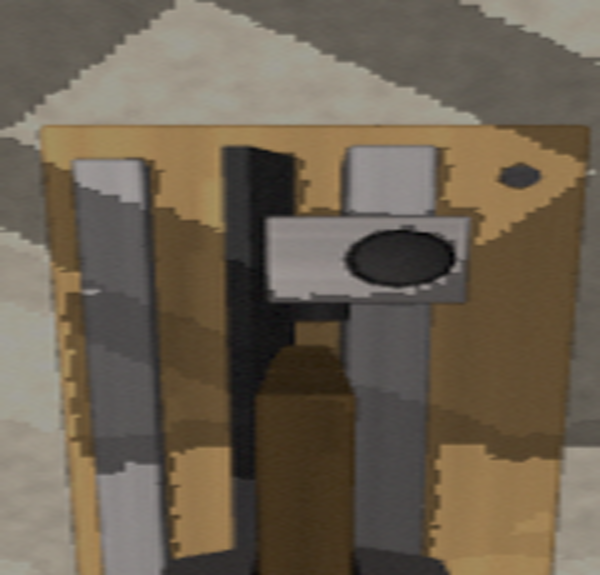

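View pics/scene4z.png

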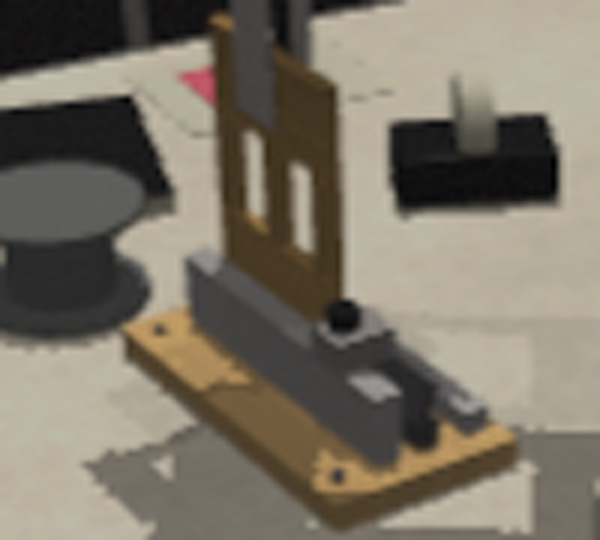

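```bash
python3 -m creep '[[0.5,5,0,0,0,0,255],[1,10,0,0,0,0,255],[1.5,15,0,0,0,0,255],[1.5,19,0,0,0,0,255],[1.5,19,0,0,0,0,255]]'
python3 - <<'E'
from h import *
from bench import robot
o=robot.get_obs()
t,A=ptool(7.3,0);F=np.array([.5985,-.2565,.018])
print('in plinth',A.T@(o['tool_pos']-F), 'force plinth',A.T@o['wrist_force'],o['ee_rot'])
E
```

```text
time: 8.55
tool_pos: [0.5952, -0.2859, 0.1336]
ee_rot: [-1.568, -0.002, 0.129]
wrist_force: [4.9, -1.0, -0.8]
width: 0.0097
in plinth [-0.00703836 -0.02869228  0.11562005] force plinth [ 4.77490418 -1.58193438 -0.83624733] [-1.5683337  -0.00206914  0.12879807]
```

```bash
python3 -m creep '[[1,3,0,0,0,0,255],[1,5,0,0,0,0,255],[1,7,0,0,0,0,255],[1,7,0,0,0,0,255]]'
python3 - <<'E'
from h import *
from bench import robot
o=robot.get_obs()
t,A=ptool(7.3,0);F=np.array([.5985,-.2565,.018])
print('in plinth',A.T@(o['tool_pos']-F), 'force plinth',A.T@o['wrist_force'],o['ee_rot'])
for c in ['wrist','scene']:
  s=robot.snapshot(c);cv2.imwrite(f'pics/{c}5.png',s['color'])
a=cv2.imread('pics/scene5.png');cv2.imwrite('pics/scene5z.png',cv2.resize(a[100:190,240:340],None,fx=6,fy=6,interpolation=cv2.INTER_CUBIC))
a=cv2.imread('pics/wrist5.png')
cv2.imwrite('pics/w5z.png',cv2.resize(a[5:235,260:380],None,fx=5,fy=2.5,interpolation=cv2.INTER_CUBIC))
E
```

```text
time: 9.05
tool_pos: [0.5964, -0.2861, 0.1304]
ee_rot: [-1.57, -0.004, 0.129]
wrist_force: [2.4, 0.4, 8.0]
width: 0.0099
in plinth [-0.00579489 -0.02908264  0.11243083] force plinth [2.45814852 0.08359778 7.95290785] [-1.57035479 -0.00438233  0.12857921]
```

View pics/w5z.png

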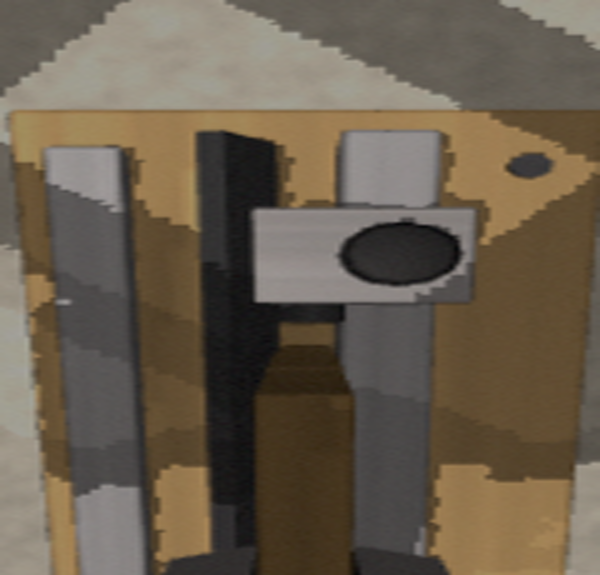

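View pics/scene5z.png

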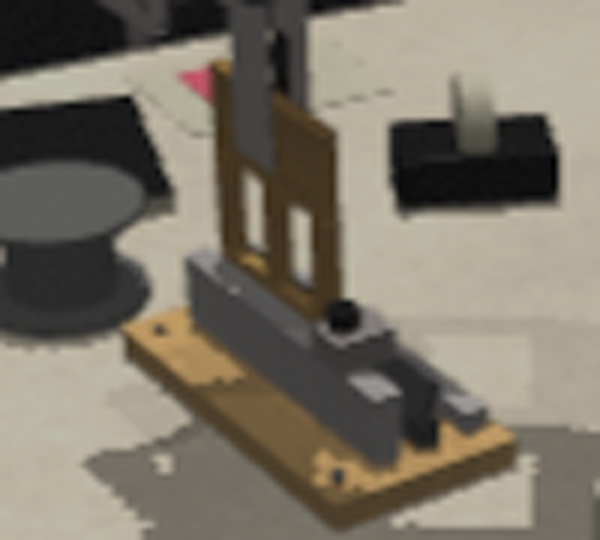

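```bash
python3 -m creep '[[0.5,3,0,0,0,0,255],[0.5,6,0,0,0,0,255],[0.5,6,0,0,0,0,255]]'
python3 - <<'E'
from h import *
from bench import robot
o=robot.get_obs()
t,A=ptool(7.3,0);F=np.array([.5985,-.2565,.018])
print('in plinth',A.T@(o['tool_pos']-F), 'force plinth',A.T@o['wrist_force'],o['ee_rot'])
E
```

```text
time: 9.52
tool_pos: [0.5967, -0.2865, 0.1303]
ee_rot: [-1.574, -0.006, 0.128]
wrist_force: [-1.6, 4.1, 23.4]
width: 0.0101
in plinth [-0.00557908 -0.02948874  0.11226093] force plinth [-1.04543052  4.26417603 23.41153743] [-1.57360507 -0.00606989  0.12849317]
```

```bash
python3 -m creep '[[0,-4,0,0,0,0,255],[0,-4,4,0,0,0,255],[0,-4,8,0,0,0,255],[0,-4,8,0,0,0,255]]'
python3 - <<'E'
from h import *
from bench import robot
o=robot.get_obs()
t,A=ptool(7.3,0);F=np.array([.5985,-.2565,.018])
print('in plinth',A.T@(o['tool_pos']-F), 'force plinth',A.T@o['wrist_force'],o['ee_rot'])
for c in ['wrist','scene']:
  s=robot.snapshot(c);cv2.imwrite(f'pics/{c}6.png',s['color'])
S=s['world_from_camera'];K=(s['fx'],s['cx'],s['cy'])
yc=(A.T@(o['tool_pos']-F))[1]-.0015
for n,p in dict(topL=(0,-.055,.15),topR=(0,.055,.15),wb=(0,0,.045),wt=(0,0,.1),fence=(0,-.095,.04),fend=(.016,.095,.04),knob=(-.0,.055,.072)).items():
    P=np.array(p); 
    if n[0] in 'tw': P=P+[0,yc,0]
    q=proj(S,K,F+A@P);print(n,q.round(1),((q-[240,100])*6).round(0))
a=cv2.imread('pics/scene6.png');cv2.imwrite('pics/scene6z.png',cv2.resize(a[100:190,240:340],None,fx=6,fy=6,interpolation=cv2.INTER_CUBIC))
a=cv2.imread('pics/wrist6.png')
cv2.imwrite('pics/w6z.png',cv2.resize(a[5:235,260:380],None,fx=5,fy=2.5,interpolation=cv2.INTER_CUBIC))
E
```

```text
time: 10.02
tool_pos: [0.5962, -0.2838, 0.1311]
ee_rot: [-1.583, -0.006, 0.126]
wrist_force: [2.0, -6.8, 11.0]
width: 0.01
in plinth [-0.00573169 -0.02674098  0.11310191] force plinth [ 1.15169656 -7.00748886 11.04318883] [-1.58310204 -0.00596984  0.12629496]
topL [273.7 108.9] [202.  53.]
topR [292.6 121.3] [315. 128.]
wb [284.6 146. ] [268. 276.]
wt [283.7 130.1] [262. 181.]
fence [274.1 139.4] [205. 237.]
fend [301.7 165.3] [370. 392.]
knob [298.6 148.8] [352. 293.]
```

View pics/w6z.png

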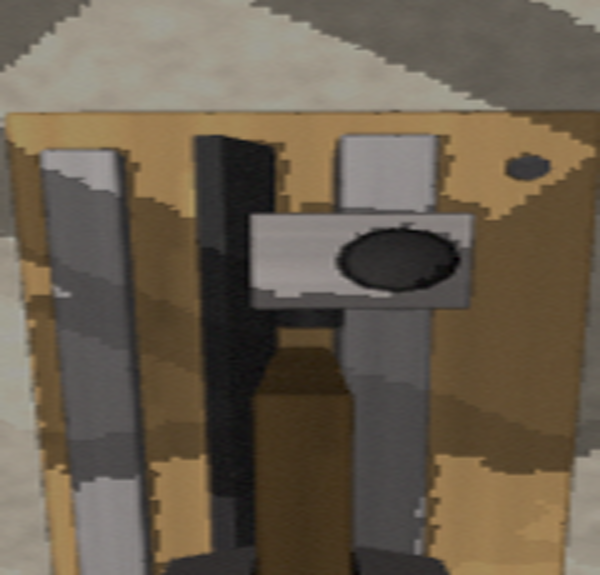

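View pics/scene6z.png

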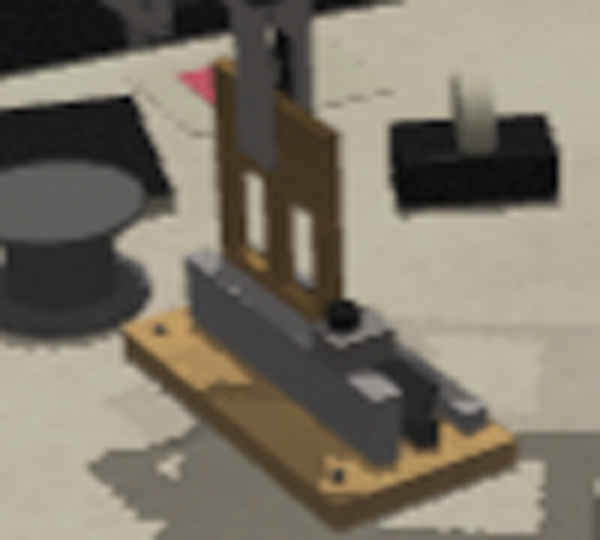

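Run:
```python
import cv2
a=cv2.imread('pics/scene6.png')
cv2.imwrite('pics/s6a.png',cv2.resize(a[105:165,260:330],None,fx=10,fy=10,interpolation=cv2.INTER_CUBIC))
```

```text
(no output)
```

View pics/s6a.png

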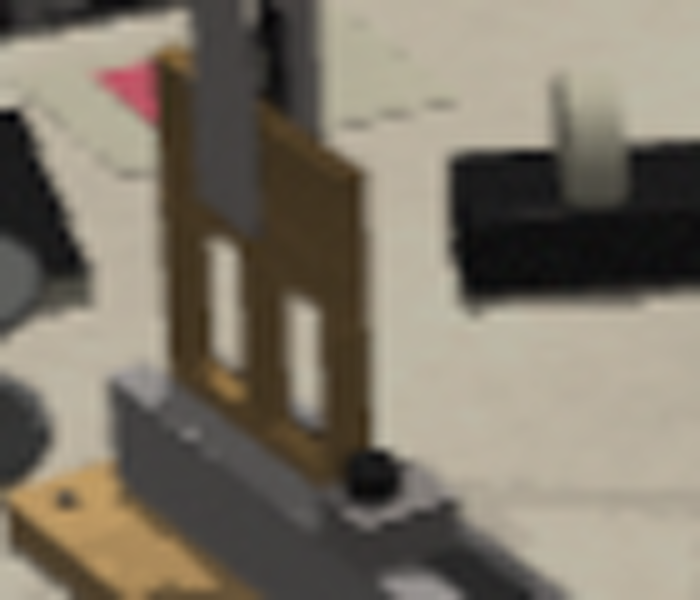

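```bash
python3 -m creep '[[0,-3,0,0,0,0,255],[0,-3,4,0,0,0,255],[0,-3,8,0,0,0,255],[0,-3,8,0,0,0,255]]'
cat > st.py <<'E'
from h import *
from bench import robot
o=robot.get_obs()
t,A=ptool(7.3,0);F=np.array([.5985,-.2565,.018])
print('in plinth mm',((A.T@(o['tool_pos']-F))*1000).round(2), 'force plinth',(A.T@o['wrist_force']).round(1),o['ee_rot'].round(4))
E
python3 st.py
```

```text
time: 10.62
tool_pos: [0.5954, -0.2748, 0.1324]
ee_rot: [-1.58, -0.006, 0.127]
wrist_force: [2.9, -6.7, 7.1]
width: 0.0098
in plinth mm [ -5.4  -17.71 114.36] force plinth [ 2.  -7.   7.1] [-1.5803 -0.0058  0.1266]
```

Run:
```python
from h import *
from bench import robot
for c in ['wrist','scene']:
  s=robot.snapshot(c);cv2.imwrite(f'pics/{c}7.png',s['color'])
a=cv2.imread('pics/scene7.png');cv2.imwrite('pics/s7a.png',cv2.resize(a[105:165,260:330],None,fx=10,fy=10,interpolation=cv2.INTER_CUBIC))
a=cv2.imread('pics/wrist7.png')
cv2.imwrite('pics/w7z.png',cv2.resize(a[5:235,260:380],None,fx=5,fy=2.5,interpolation=cv2.INTER_CUBIC))
```

```text
(no output)
```

View pics/w7z.png

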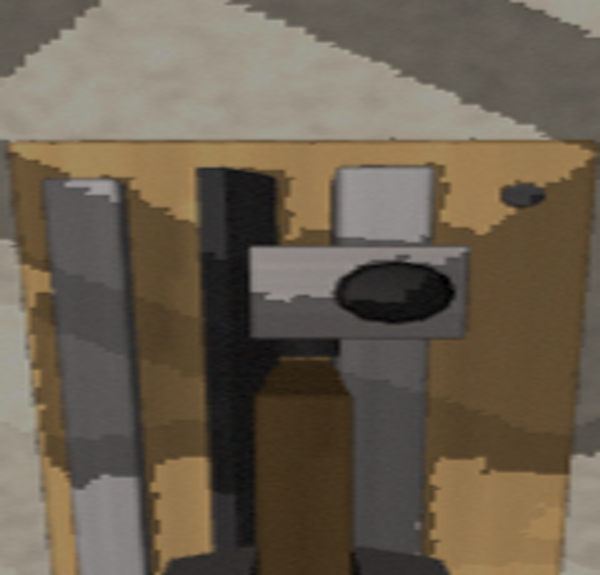

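View pics/s7a.png

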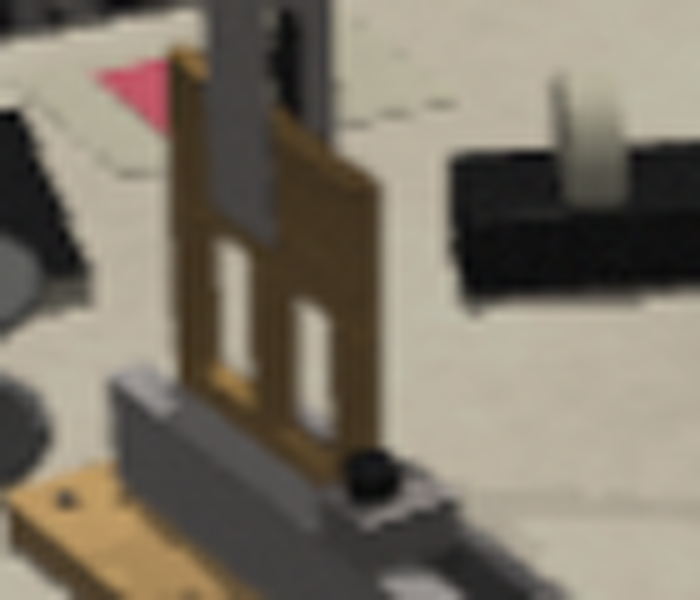

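```bash
python3 -m creep '[[0,0,0,0,0,0,190],[0,0,0,0,0,0,150],[0,0,0,0,0,0,150]]'; python3 st.py;  python3 -m creep '[[0,-25,0,0,0,0,150],[0,-60,0,0,0,0,150],[0,-60,-40,0,0,0,255],[0,-60,-79,0,0,0,255],[0,-60,-79,0,0,0,255]]';python3 - <<'E'
from h import *
exec(open('st.py').read())
print(delta(o['tool_pos'],o['ee_rot'],F+A@[-.0055,-.098,.16],t))
for c in ['wrist','scene']:
  s=robot.snapshot(c);cv2.imwrite(f'pics/{c}8.png',s['color'])
a=cv2.imread('pics/scene8.png');cv2.imwrite('pics/s8a.png',cv2.resize(a[105:165,260:330],None,fx=10,fy=10,interpolation=cv2.INTER_CUBIC))
E
```

```text
time: 11.1
tool_pos: [0.5935, -0.2695, 0.1274]
ee_rot: [-1.567, 0.001, 0.129]
wrist_force: [0.1, -0.2, -0.4]
width: 0.0363
in plinth mm [ -6.58 -12.26 109.38] force plinth [ 0.1 -0.3 -0.4] [-1.5673e+00  6.0000e-04  1.2860e-01]
time: 11.72
tool_pos: [0.6038, -0.3506, 0.1868]
ee_rot: [-1.568, -0.0, 0.126]
wrist_force: [0.2, 0.2, -0.7]
width: 0.012
in plinth mm [ -6.74 -93.98 168.82] force plinth [ 0.2  0.1 -0.7] [-1.5678e+00 -1.0000e-04  1.2550e-01]
(array([ 1.2,  8.8, -4. ]), array([-0.17, -0.11,  0.01]))
```

View pics/wrist8.png

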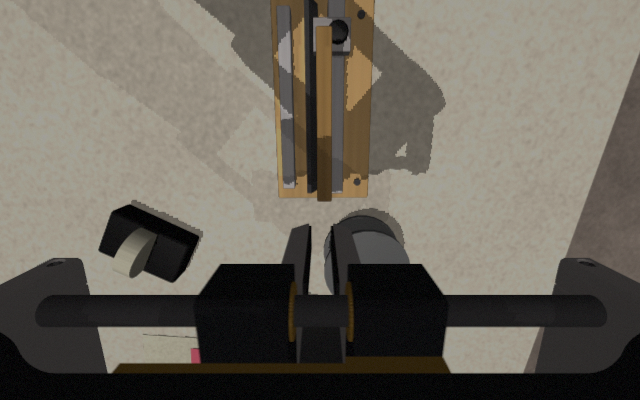

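View pics/s8a.png

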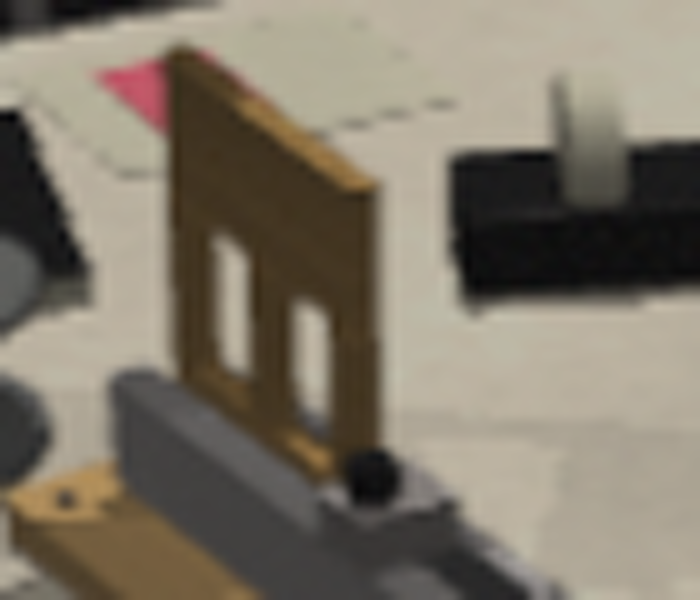

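Run:
```python
from h import *
W=tool([0.6038,-0.3506,0.1868],[-1.568,0,.1255])@M
t,A=ptool(7.3,0);F=np.array([.5985,-.2565,.018])
for px in [(317,202),(331,202),(324,202),(324,27),(316,27),(332,27)]:
    print(px,(A.T@(bp(W,KW,px,.168)-F)*1000).round(1))
# bridge near edge at z .078
for px in [(314,50),(350,54)]: print('bridge',(A.T@(bp(W,KW,px,.078)-F)*1000).round(1))
for px in [(331,192),(344,192)]: print('fence -y end',(A.T@(bp(W,KW,px,.058)-F)*1000).round(1))
```

```text
(317, 202) [ -9.7 -75.6 150. ]
(331, 202) [ 1.00e-01 -7.56e+01  1.50e+02]
(324, 202) [ -4.8 -75.6 150. ]
(324, 27) [ -4.9  34.4 150. ]
(316, 27) [ -9.7  34.4 150. ]
(332, 27) [ -0.   34.4 150. ]
bridge [-12.8  41.7  60. ]
bridge [19.6 38.3 60. ]
fence -y end [  4.1 -94.1  40. ]
fence -y end [ 18.1 -94.1  40. ]
```

```bash
python3 -m creep '[[1,0,-4,0,0,0,255],[1,50,-4,0,0,0,255],[1,90,-4,0,0,0,255],[1,110,-4,0,0,0,255],[1,110,-4,0,0,0,255]]'; python3 st.py
```

```text
time: 12.45
tool_pos: [0.606, -0.351, 0.0773]
ee_rot: [-1.567, -0.001, 0.129]
wrist_force: [0.7, -0.9, 0.4]
width: 0.0005
in plinth mm [ -4.53 -94.67  59.29] force plinth [ 0.6 -1.   0.4] [-1.5671e+00 -7.0000e-04  1.2950e-01]
```

```bash
python3 -m creep '[[0,0,4,0,0,0,255],[0,0,8,0,0,0,255],[0,0,11,0,0,0,255],[0,0,11,0,0,0,255]]'; python3 st.py
```

```text
time: 12.95
tool_pos: [0.6065, -0.3434, 0.0816]
ee_rot: [-1.576, -0.007, 0.128]
wrist_force: [0.4, -5.0, 3.5]
width: 0.0004
in plinth mm [ -3.07 -87.2   63.58] force plinth [-0.2 -5.   3.5] [-1.5755 -0.0071  0.1282]
```

Run:
```python
from h import *
from bench import robot
for c in ['wrist','scene']:
  s=robot.snapshot(c);cv2.imwrite(f'pics/{c}9.png',s['color'])
a=cv2.imread('pics/scene9.png');cv2.imwrite('pics/s9a.png',cv2.resize(a[95:165,250:330],None,fx=9,fy=8.5,interpolation=cv2.INTER_CUBIC))
```

```text
(no output)
```

View pics/wrist9.png

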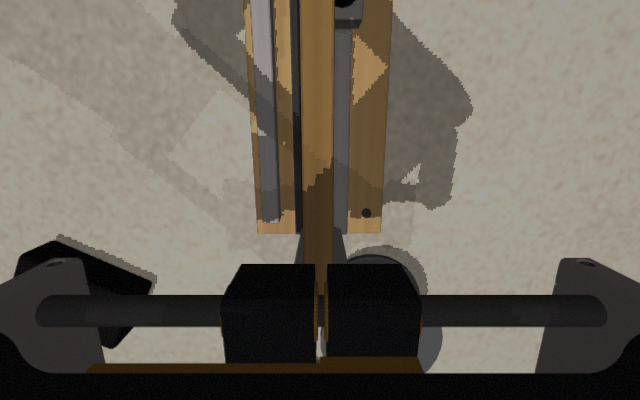

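View pics/s9a.png

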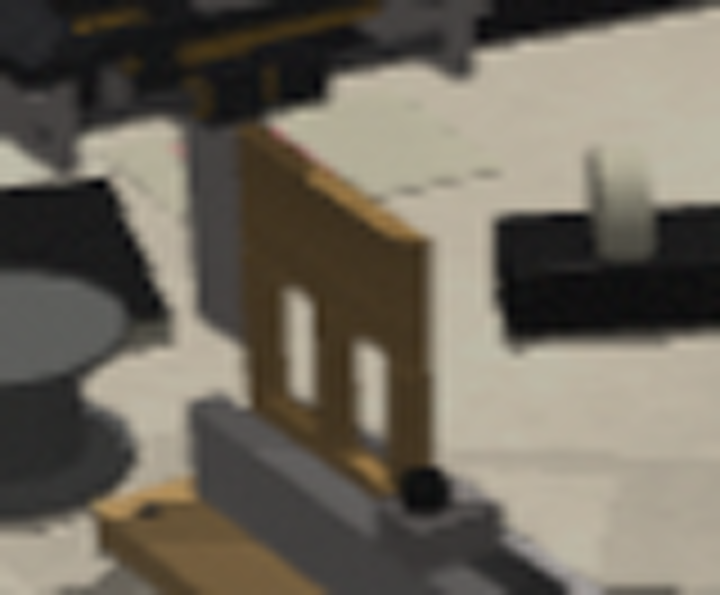

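```bash
python3 -m creep '[[0,0,-6,0,0,0,255],[0,-14,-6,0,0,0,255],[0,-16,-4,0,0,0,255],[0,-16,0,0,0,0,255],[0,-16,0,0,0,0,255]]'; python3 st.py
```

```text
time: 13.68
tool_pos: [0.6058, -0.3425, 0.0961]
ee_rot: [-1.573, -0.005, 0.129]
wrist_force: [1.5, -3.7, 2.8]
width: 0.0008
in plinth mm [ -3.7 -86.2  78.1] force plinth [ 1.  -3.9  2.8] [-1.5732 -0.005   0.1285]
```

```bash
python3 -m creep '[[0,0,-10,0,0,0,255],[0,-60,-10,0,0,0,255],[0,-95,-10,0,0,0,255],[0,-95,-10,0,0,0,150],[0,-95,-10,0,0,0,150]]'
python3 - <<'E'
exec(open('st.py').read())
W=tool(o['tool_pos'],o['ee_rot'])@M
for c in ['wrist','scene']:
  s=robot.snapshot(c);cv2.imwrite(f'pics/{c}10.png',s['color'])
a=cv2.imread('pics/scene10.png');cv2.imwrite('pics/s10a.png',cv2.resize(a[105:165,260:330],None,fx=10,fy=10,interpolation=cv2.INTER_CUBIC))
a=cv2.imread('pics/wrist10.png');cv2.imwrite('pics/w10a.png',cv2.resize(a[0:220,270:390],None,fx=5,fy=2.7,interpolation=cv2.INTER_CUBIC))
E
```

```text
time: 14.3
tool_pos: [0.6056, -0.3506, 0.1875]
ee_rot: [-1.566, -0.001, 0.129]
wrist_force: [0.6, -0.4, 0.0]
width: 0.0172
in plinth mm [ -4.95 -94.27 169.45] force plinth [ 0.5 -0.4  0. ] [-1.5661e+00 -6.0000e-04  1.2890e-01]
```

View pics/w10a.png

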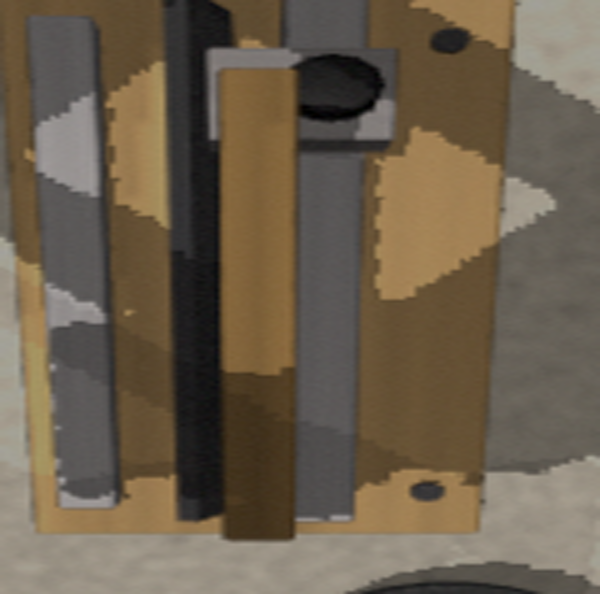

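View pics/s10a.png

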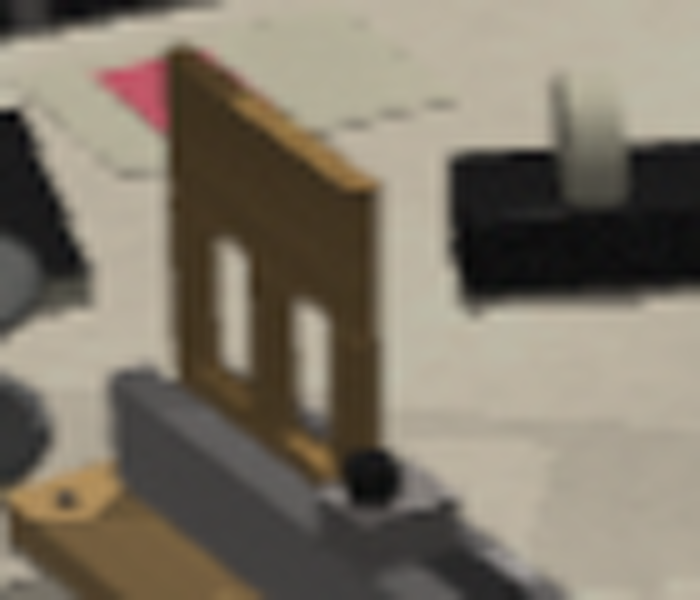

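```bash
python3 -m creep '[[0,0,15,0,0,0,150],[0,5,26,0,0,0,150],[0,50,26,0,0,0,150],[0,90,26,0,0,0,150],[0,105,26,0,0,0,150]]'; python3 st.py;python3 -m creep '[[0,0,0,0,0,0,150],[0,0,0,0,0,0,255],[0,0,0,0,0,0,255],[0,0,0,0,0,0,255]]'; python3 st.py
```

```text
time: 15.02
tool_pos: [0.6014, -0.3232, 0.081]
ee_rot: [-1.565, 0.002, 0.13]
wrist_force: [-0.0, 0.8, -0.1]
width: 0.0387
in plinth mm [ -5.62 -66.49  62.99] force plinth [ 0.1  0.8 -0.1] [-1.565   0.0016  0.1295]
time: 15.52
tool_pos: [0.6038, -0.3258, 0.0864]
ee_rot: [-1.571, -0.005, 0.129]
wrist_force: [-0.8, 0.2, -0.1]
width: 0.0121
in plinth mm [ -3.55 -69.42  68.43] force plinth [-0.8  0.3 -0.1] [-1.571  -0.0051  0.1286]
```

```bash
python3 -m creep '[[0,0,0,0,0,0,255],[0,3,0,0,0,0,255],[0,6,0,0,0,0,255],[0,6,0,0,0,0,255],[0,6,0,0,0,0,255]]'; python3 st.py
```

```text
time: 16.15
tool_pos: [0.6031, -0.3282, 0.084]
ee_rot: [-1.576, -0.005, 0.127]
wrist_force: [-5.0, -3.2, 13.3]
width: 0.01
in plinth mm [ -4.57 -71.68  66.05] force plinth [-5.4 -2.6 13.3] [-1.5756 -0.0049  0.1275]
```

```bash
python3 -m creep '[[-1.5,0,3,0,0,0,255],[-1.5,0,6,0,0,0,255],[-1.5,0,9,0,0,0,255],[-1.5,0,9,0,0,0,255],[-1.5,0,9,0,0,0,255]]'
python3 - <<'E'
exec(open('st.py').read())
W=tool(o['tool_pos'],o['ee_rot'])@M
for c in ['wrist','scene']:
  s=robot.snapshot(c);cv2.imwrite(f'pics/{c}11.png',s['color'])
a=cv2.imread('pics/scene11.png');cv2.imwrite('pics/s11a.png',cv2.resize(a[105:165,260:330],None,fx=10,fy=10,interpolation=cv2.INTER_CUBIC))
E
```

```text
time: 16.77
tool_pos: [0.6025, -0.326, 0.0857]
ee_rot: [-1.59, -0.01, 0.126]
wrist_force: [-1.5, -13.5, 11.6]
width: 0.0099
in plinth mm [ -4.89 -69.42  67.67] force plinth [ -3.2 -13.2  11.6] [-1.5897 -0.01    0.1257]
```

View pics/wrist11.png

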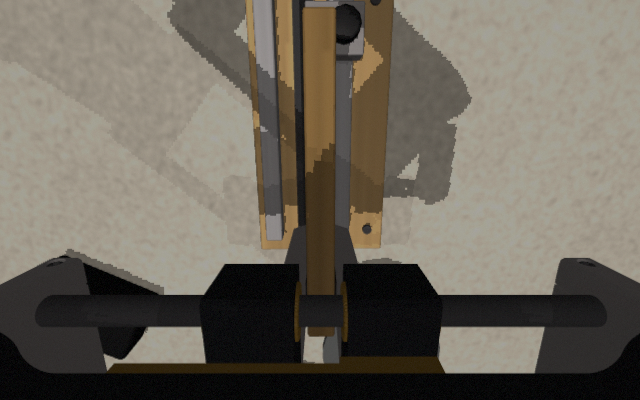

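View pics/s11a.png

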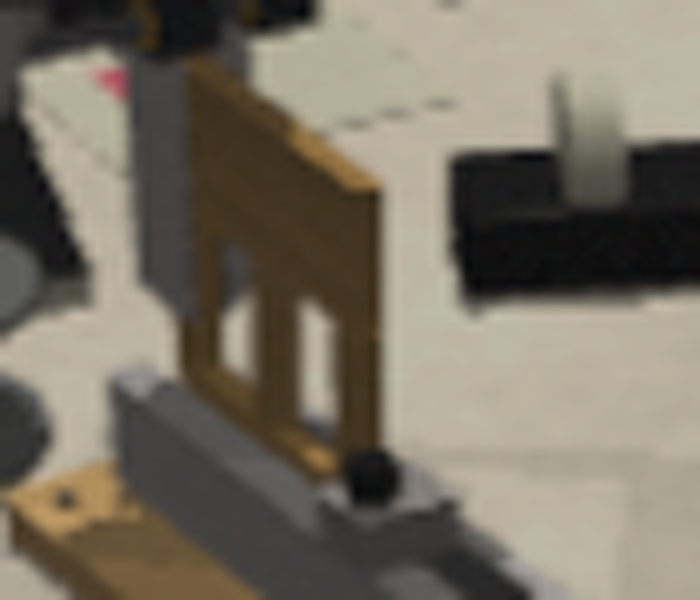

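```bash
python3 -m creep '[[0,-2,1,1.5,0,0,255],[0,-3,3,2,0,0,255],[0,-3,5,2,0,0,255],[0,-3,5,2,0,0,255]]'; python3 st.py
```

```text
time: 17.38
tool_pos: [0.6015, -0.3181, 0.0834]
ee_rot: [-1.548, -0.008, 0.126]
wrist_force: [2.1, -11.2, -1.5]
width: 0.0098
in plinth mm [ -4.89 -61.52  65.38] force plinth [  0.6 -11.4  -1.5] [-1.5478 -0.0075  0.1263]
```

```bash
python3 -m creep '[[0,2,0,-1,0,0,255],[0,2,0,-1,0,0,255]]'
python3 - <<'E'
exec(open('st.py').read())
for c in ['wrist','scene']:
  s=robot.snapshot(c);cv2.imwrite(f'pics/{c}12.png',s['color'])
a=cv2.imread('pics/scene12.png');cv2.imwrite('pics/s12a.png',cv2.resize(a[105:165,260:330],None,fx=10,fy=10,interpolation=cv2.INTER_CUBIC))
a=cv2.imread('pics/wrist12.png');cv2.imwrite('pics/w12a.png',cv2.resize(a[0:220,270:390],None,fx=5,fy=2.7,interpolation=cv2.INTER_CUBIC))
E
```

```text
time: 17.62
tool_pos: [0.6015, -0.3182, 0.0841]
ee_rot: [-1.566, -0.009, 0.126]
wrist_force: [0.2, -11.5, 6.3]
width: 0.0096
in plinth mm [ -4.87 -61.56  66.06] force plinth [ -1.3 -11.5   6.3] [-1.5659 -0.0086  0.1263]
```

View pics/w12a.png

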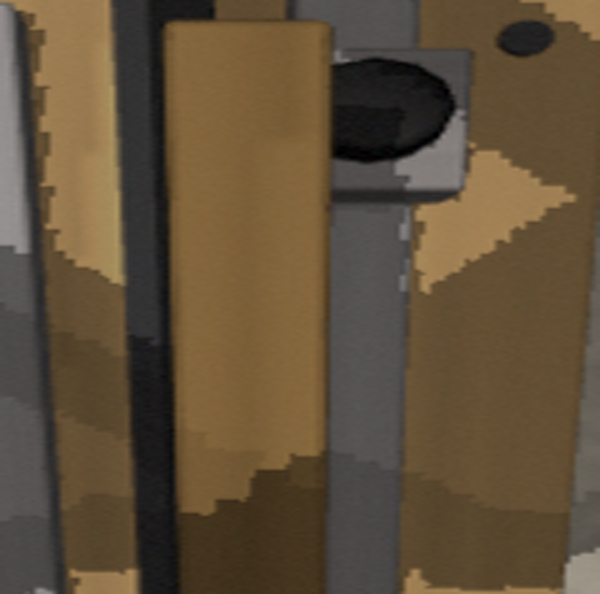

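View pics/s12a.png

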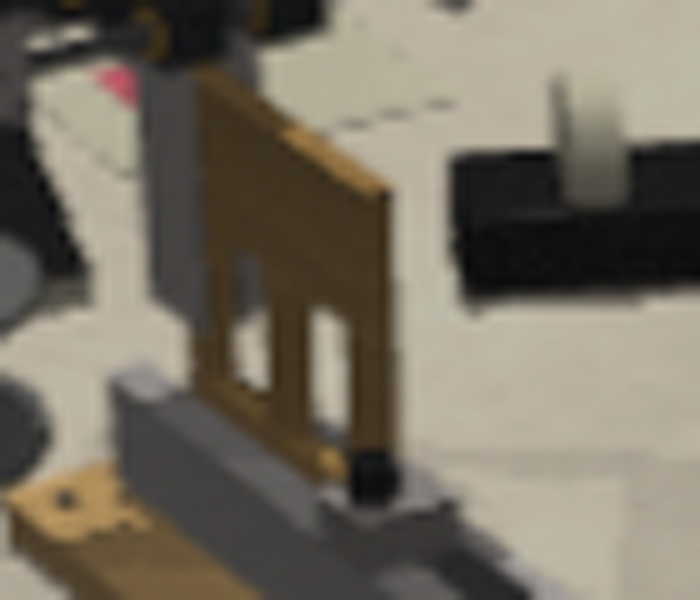

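Run:
```python
from h import *
t,A=ptool(7.3,0);F=np.array([.5985,-.2565,.018])
for nm,pos,rpy,row in [('12',[0.6015,-0.3182,0.0841],[-1.5659,-.0086,.1263],7.4),('11',[.6025,-.326,.0857],[-1.5897,-.01,.1257],8)]:
    W=tool(pos,rpy)@M
    print(nm,(A.T@(bp(W,KW,(320,row),.168)-F)*1000).round(1))
W=tool([0.6015,-0.3182,0.0841],[-1.5659,-.0086,.1263])@M
for px in [(338,69),(363,70)]: print('bridge face top',(A.T@(bp(W,KW,px,.078)-F)*1000).round(1))
for px in [(338,74),(363,74)]: print('bridge face bottom',(A.T@(bp(W,KW,px,.060)-F)*1000).round(1))
```

```text
12 [ -6.2  42.3 150. ]
11 [ -6.2  35.9 150. ]
bridge face top [ 5.  41.1 60. ]
bridge face top [19.7 40.6 60. ]
bridge face bottom [ 6.2 41.2 42. ]
bridge face bottom [22.4 41.2 42. ]
```

```bash
python3 -m creep '[[0,3,2,0,0,0,255],[0,6,2,0,0,0,255],[0,6,2,0,0,0,255]]'; python3 st.py;  python3 -m creep '[[0,-5,0,0,0,0,255],[0,-5,0,0,0,0,150],[0,-5,0,0,0,0,150],[0,-5,0,0,0,0,150]]'; python3 st.py
```

```text
time: 18.1
tool_pos: [0.6015, -0.3183, 0.0822]
ee_rot: [-1.571, -0.01, 0.125]
wrist_force: [-2.8, -13.8, 17.4]
width: 0.0099
in plinth mm [ -4.89 -61.66  64.24] force plinth [ -4.5 -13.3  17.4] [-1.5707 -0.0105  0.1255]
time: 18.6
tool_pos: [0.5995, -0.3087, 0.0781]
ee_rot: [-1.551, -0.002, 0.129]
wrist_force: [-0.0, -0.0, -0.7]
width: 0.0363
in plinth mm [ -5.65 -51.9   60.14] force plinth [-0.  -0.  -0.7] [-1.5505 -0.0023  0.1293]
```

Now rise and look.

```bash
python3 -m creep '[[0,-50,0,0,0,0,150],[0,-100,0,0,0,0,150],[0,-130,-30,-1,0,0,200],[0,-130,-45,-1,0,0,255],[0,-130,-45,-1,0,0,255]]'
python3 - <<'E'
exec(open('st.py').read())
W=tool(o['tool_pos'],o['ee_rot'])@M
np.save('W13.npy',W)
for c in ['wrist','scene']:
  s=robot.snapshot(c);cv2.imwrite(f'pics/{c}13.png',s['color'])
a=cv2.imread('pics/scene13.png');cv2.imwrite('pics/s13a.png',cv2.resize(a[105:165,260:330],None,fx=10,fy=10,interpolation=cv2.INTER_CUBIC))
a=cv2.imread('pics/wrist13.png');cv2.imwrite('pics/w13a.png',cv2.resize(a[0:220,270:390],None,fx=5,fy=2.7,interpolation=cv2.INTER_CUBIC))
E
```

```text
time: 19.23
tool_pos: [0.6046, -0.3568, 0.205]
ee_rot: [-1.566, -0.0, 0.128]
wrist_force: [0.4, -0.2, -0.5]
width: 0.012
in plinth mm [  -6.65 -100.28  187.05] force plinth [ 0.4 -0.3 -0.5] [-1.566e+00 -2.000e-04  1.277e-01]
```

View pics/w13a.png

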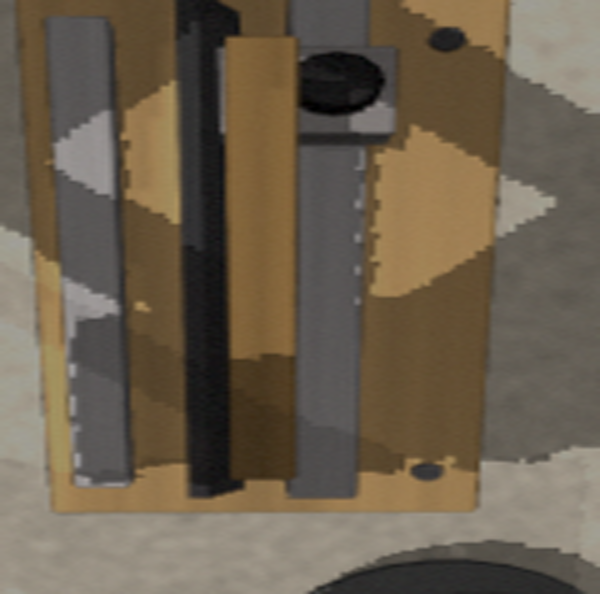

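View pics/s13a.png

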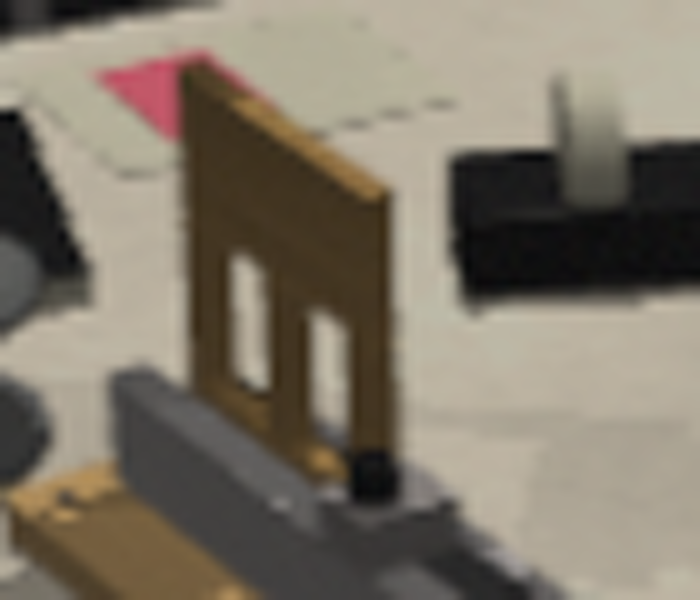

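Run:
```python
from h import *
t,A=ptool(7.3,0);F=np.array([.5985,-.2565,.018])
W=np.load('W13.npy')
g=lambda u,v:(270+u/5,v/2.7)
for n,u,v,z in [('+y top',260,37,.168),('-y top',263,480,.168),('L -y',228,478,.168),('R -y',297,478,.168),('L+y',226,40,.168),('R+y',297,40,.168),('bridge',350,133,.078),('bridge low',350,145,.06),('fence -y end L',290,497,.058),('R',357,497,.058),('fence fr',300,200,.058)]:
    print(n,(A.T@(bp(W,KW,g(u,v),z)-F)*1000).round(1))
# scene: fit panel tilt / height by comparing to prediction at home
import bench
s=bench.robot.snapshot('scene');S=s['world_from_camera'];K=(s['fx'],s['cx'],s['cy'])
yc=-.0145
for n,p in dict(tL=(0,yc-.055,.15),tR=(0,yc+.055,.15),tRb=(-.01,yc+.055,.15),tLb=(-.01,yc-.055,.15),fence_in=(0,-.095,.04),fence_out=(.016,-.095,.04),plankc=(.05,-.11,0)).items():
    print(n,((proj(S,K,F+A@np.array(p))-[260,105])*10).round(0))
```

```text
+y top [ -6.3  41.3 150. ]
-y top [ -5.6 -67.9 150. ]
L -y [-10.9 -67.3 150. ]
R -y [ -0.5 -67.3 150. ]
L+y [-10.7  40.7 150. ]
R+y [ -1.4  40.7 150. ]
bridge [11.4 40.4 60. ]
bridge low [12.6 40.4 42. ]
fence -y end L [  1.4 -95.   40. ]
R [ 16.6 -95.   40. ]
fence fr [ 2.7 21.4 40. ]
tL [160.  54.]
tR [351. 180.]
tRb [380. 172.]
tLb [188.  46.]
fence_in [141. 344.]
fence_out [ 98. 357.]
plankc [ -8. 477.]
```

```bash
python3 -m creep '[[1.5,0,40,0,0,0,255],[1.5,0,84,0,0,0,255],[1.5,20,84,0,0,0,255],[1.5,32,84,0,0,0,255],[1.5,32,84,0,0,0,255]]'; python3 st.py; python3 -m creep '[[0,0,0,0,0,0,255],[0,0,0,0,0,0,255]]'; python3 st.py
```

```text
time: 20.0
tool_pos: [0.5951, -0.2725, 0.1736]
ee_rot: [-1.566, 0.0, 0.129]
wrist_force: [-0.4, 0.2, -0.7]
width: 0.0005
in plinth mm [ -5.4  -15.47 155.62] force plinth [-0.4  0.2 -0.7] [-1.5665e+00  5.0000e-04  1.2860e-01]
time: 20.25
tool_pos: [0.5964, -0.2737, 0.177]
ee_rot: [-1.57, -0.004, 0.128]
wrist_force: [-0.5, -0.1, -0.7]
width: 0.0004
in plinth mm [ -4.24 -16.8  158.96] force plinth [-0.5 -0.  -0.7] [-1.5701 -0.0042  0.1281]
```

```bash
python3 -m creep '[[0,3,0,0,0,0,255],[0,6,0,0,0,0,255],[0,6,0,0,0,0,255]]'; python3 st.py; python3 -m creep '[[0,3,0,0,0,0,255],[0,6,0,0,0,0,255],[0,6,0,0,0,0,255]]'; python3 st.py
```

```text
time: 20.62
tool_pos: [0.596, -0.2731, 0.1698]
ee_rot: [-1.569, -0.003, 0.129]
wrist_force: [-1.0, 0.6, -0.4]
width: 0.0002
in plinth mm [ -4.61 -16.14 151.76] force plinth [-0.9  0.7 -0.4] [-1.569  -0.0027  0.1286]
time: 21.0
tool_pos: [0.5976, -0.2754, 0.1683]
ee_rot: [-1.576, -0.009, 0.128]
wrist_force: [-0.6, -3.3, 8.8]
width: 0.0003
in plinth mm [ -3.31 -18.59 150.35] force plinth [-1.  -3.2  8.8] [-1.5763 -0.0088  0.1278]
```

```bash
python3 -m creep '[[0,4,0,0,0,0,255],[0,7,0,0,0,0,255],[0,7,0,0,0,0,255]]'; python3 st.py; python3 -m creep '[[0,0,-20,0,0,0,255],[0,0,-20,0,0,0,255]]'; python3 st.py
```

```text
time: 21.38
tool_pos: [0.5981, -0.2756, 0.1681]
ee_rot: [-1.58, -0.014, 0.128]
wrist_force: [-5.7, -1.0, 24.6]
width: 0.0005
in plinth mm [ -2.87 -18.94 150.12] force plinth [-5.8 -0.3 24.6] [-1.5801 -0.0136  0.1279]
time: 21.62
tool_pos: [0.6013, -0.2909, 0.1718]
ee_rot: [-1.572, -0.017, 0.131]
wrist_force: [-7.8, 11.7, 35.2]
width: 0.0002
in plinth mm [ -1.61 -34.44 153.8 ] force plinth [-6.2 12.6 35.2] [-1.5725 -0.0171  0.1308]
```

```bash
python3 -m creep '[[0,-15,0,0,0,0,255],[0,-40,0,0,0,0,255],[0,-43,-45,0,0,0,255],[0,-43,-65,0,0,0,255],[0,-43,-65,0,0,0,255]]';python3 -m creep '[[0,0,0,0,0,0,255]]'
python3 - <<'E'
exec(open('st.py').read())
W=tool(o['tool_pos'],o['ee_rot'])@M
np.save('W14.npy',W)
for c in ['wrist','scene']:
  s=robot.snapshot(c);cv2.imwrite(f'pics/{c}14.png',s['color'])
a=cv2.imread('pics/scene14.png');cv2.imwrite('pics/s14a.png',cv2.resize(a[105:165,260:330],None,fx=10,fy=10,interpolation=cv2.INTER_CUBIC))
a=cv2.imread('pics/wrist14.png');cv2.imwrite('pics/w14a.png',cv2.resize(a[0:220,270:390],None,fx=5,fy=2.7,interpolation=cv2.INTER_CUBIC))
E
```

```text
time: 22.25
tool_pos: [0.6064, -0.3586, 0.1984]
ee_rot: [-1.568, -0.001, 0.127]
wrist_force: [-0.6, 1.2, 0.8]
width: 0.0009
time: 22.38
tool_pos: [0.6069, -0.3566, 0.1994]
ee_rot: [-1.568, -0.002, 0.129]
wrist_force: [-0.4, 0.2, -1.0]
width: 0.0004
in plinth mm [  -4.42 -100.35  181.37] force plinth [-0.4  0.2 -1. ] [-1.5679 -0.0024  0.1291]
```

View pics/w14a.png

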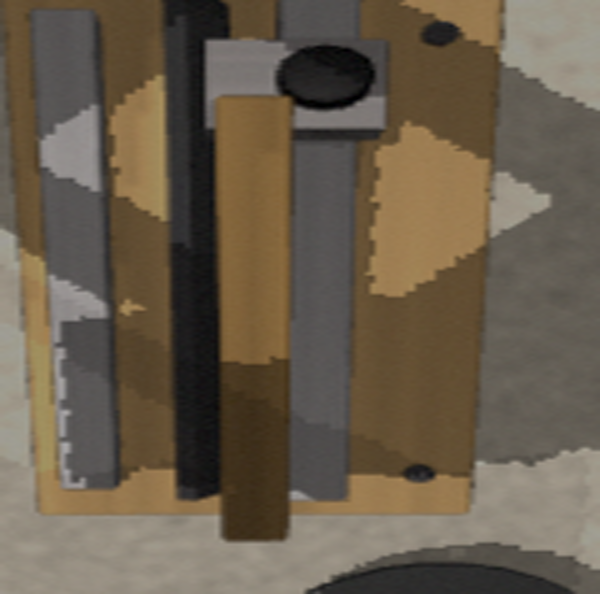

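View pics/s14a.png

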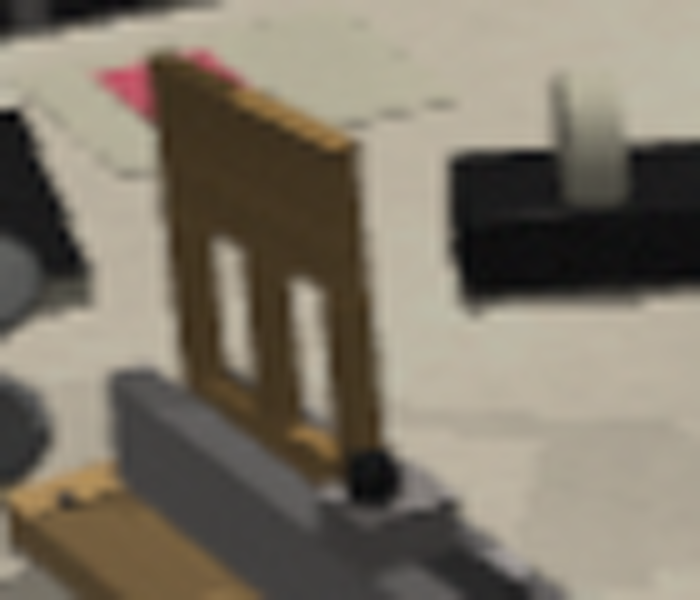

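```bash
python3 -m creep '[[0,0,-6,0,0,0,255],[0,50,-6,0,0,0,255],[0,90,-6,0,0,0,255],[0,108,-6,0,0,0,255],[0,108,-6,0,0,0,255]]'; python3 st.py; python3 -m creep '[[0,0,5,0,0,0,255],[0,0,10,0,0,0,255],[0,0,15,0,0,0,255],[0,0,20,0,0,0,255],[0,0,20,0,0,0,255]]'; python3 st.py
```

```text
time: 23.1
tool_pos: [0.6075, -0.3627, 0.0907]
ee_rot: [-1.568, -0.001, 0.129]
wrist_force: [-0.0, 0.1, -0.1]
width: 0.0008
in plinth mm [  -4.54 -106.49   72.75] force plinth [-0.   0.1 -0.1] [-1.5675e+00 -1.2000e-03  1.2890e-01]
time: 23.72
tool_pos: [0.6059, -0.3434, 0.0932]
ee_rot: [-1.571, -0.005, 0.129]
wrist_force: [1.3, -1.7, 1.2]
width: 0.0003
in plinth mm [ -3.72 -87.15  75.19] force plinth [ 1.1 -1.9  1.2] [-1.5707 -0.0046  0.1289]
```

```bash
python3 -m creep '[[-0.5,0,3,0,0,0,255],[-0.5,0,6,0,0,0,255],[-0.5,0,9,0,0,0,255],[-0.5,0,12,0,0,0,255],[-0.5,0,12,0,0,0,255]]'
python3 - <<'E'
exec(open('st.py').read())
for c in ['scene']:
  s=robot.snapshot(c);cv2.imwrite(f'pics/{c}15.png',s['color'])
a=cv2.imread('pics/scene15.png');cv2.imwrite('pics/s15a.png',cv2.resize(a[105:165,260:330],None,fx=10,fy=10,interpolation=cv2.INTER_CUBIC))
E
```

```text
time: 24.35
tool_pos: [0.6039, -0.3344, 0.0927]
ee_rot: [-1.576, -0.005, 0.128]
wrist_force: [1.7, -8.2, 1.1]
width: 0.0003
in plinth mm [ -4.52 -77.98  74.69] force plinth [ 0.7 -8.4  1.1] [-1.5758 -0.0045  0.1276]
```

View pics/s15a.png

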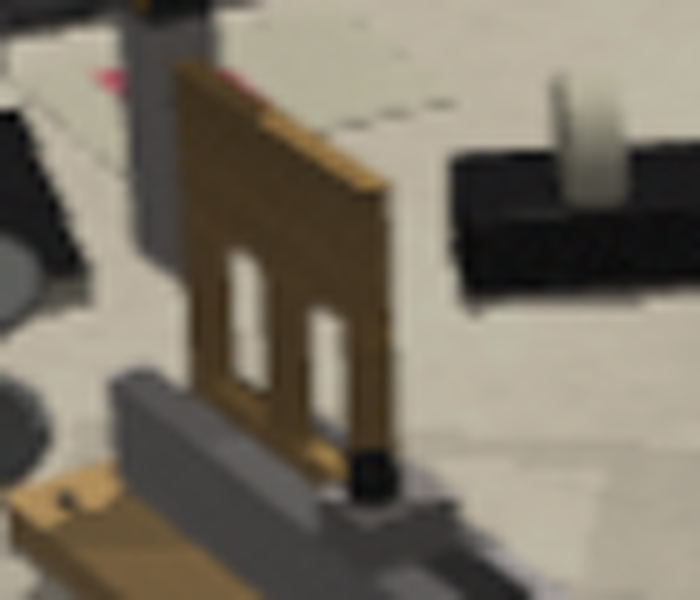

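```bash
python3 -m creep '[[0,0,3,0.3,0,0,255],[0,0,5,0.5,0,0,255],[0,0,5,0.5,0,0,255]]'; python3 st.py; python3 -m creep '[[0,0,-15,-0.5,0,0,255],[0,-50,-30,-0.5,0,0,255],[0,-108,-30,-0.5,0,0,255],[0,-108,-30,-0.5,0,0,255]]'; python3 -m creep '[[0,0,0,0,0,0,255]]'
python3 - <<'E'
exec(open('st.py').read())
W=tool(o['tool_pos'],o['ee_rot'])@M
np.save('W16.npy',W)
for c in ['wrist','scene']:
  s=robot.snapshot(c);cv2.imwrite(f'pics/{c}16.png',s['color'])
a=cv2.imread('pics/scene16.png');cv2.imwrite('pics/s16a.png',cv2.resize(a[105:165,260:330],None,fx=10,fy=10,interpolation=cv2.INTER_CUBIC))
a=cv2.imread('pics/wrist16.png');cv2.imwrite('pics/w16a.png',cv2.resize(a[0:220,270:390],None,fx=5,fy=2.7,interpolation=cv2.INTER_CUBIC))
E
```

```text
time: 24.78
tool_pos: [0.6038, -0.3339, 0.0937]
ee_rot: [-1.576, -0.006, 0.125]
wrist_force: [2.3, -15.8, 0.1]
width: 0.0004
in plinth mm [ -4.56 -77.5   75.66] force plinth [  0.3 -16.    0.1] [-1.5755 -0.0064  0.1254]
time: 25.28
tool_pos: [0.6084, -0.3578, 0.2064]
ee_rot: [-1.574, -0.011, 0.13]
wrist_force: [0.2, -0.2, 1.3]
width: 0.0009
time: 25.4
tool_pos: [0.6062, -0.3563, 0.1986]
ee_rot: [-1.567, -0.002, 0.13]
wrist_force: [-0.6, 0.0, -0.7]
width: 0.0007
in plinth mm [  -5.03 -100.01  180.58] force plinth [-0.6  0.1 -0.7] [-1.5668 -0.0018  0.1296]
```

View pics/w16a.png

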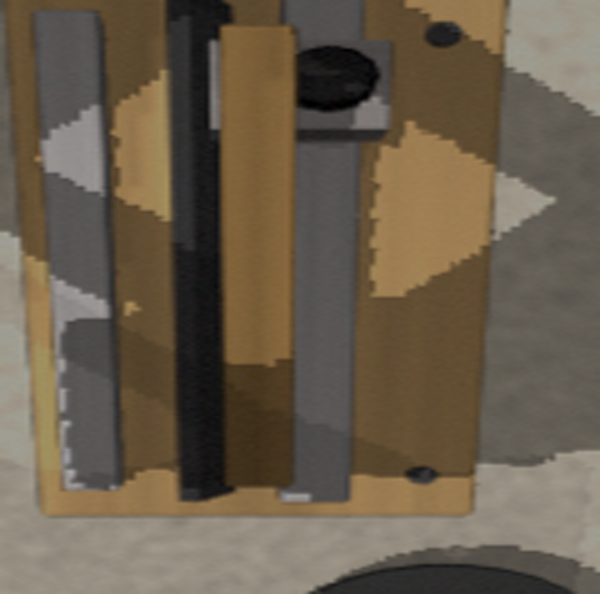

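View pics/s16a.png

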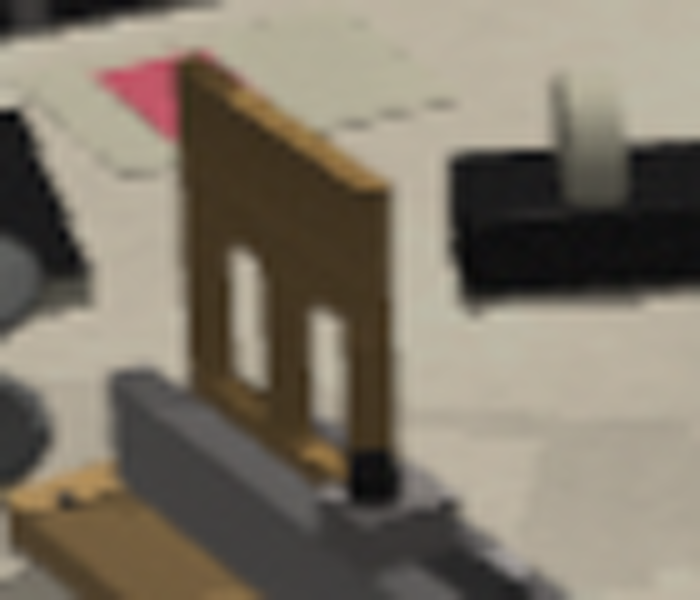

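```bash
python3 - <<'E'
from h import *
t,A=ptool(7.3,0);F=np.array([.5985,-.2565,.018])
W=np.load('W16.npy')
g=lambda u,v:(270+u/5,v/2.7)
for n,u,v,z in [('+y top',260,26,.168),('-y top',263,486,.168),('L -y',224,484,.168),('R -y',294,484,.168),('L+y',221,28,.168),('R+y',293,28,.168),('bridge',350,129,.078),('fence -y end L',283,500,.058),('R',350,500,.058)]:
    print(n,(A.T@(bp(W,KW,g(u,v),z)-F)*1000).round(1))
E
python3 -m creep '[[0,0,40,0,0,0,255],[0,0,85,0,0,0,255],[0,15,85,0,0,0,255],[0,24,85,0,0,0,255],[0,24,85,0,0,0,255]]'; python3 -m creep '[[0,0,0,0,0,0,255],[0,0,0,0,0,0,255]]'; python3 st.py
```

```text
+y top [ -4.9  41.7 150. ]
-y top [ -4.1 -68.1 150. ]
L -y [ -9.8 -67.6 150. ]
R -y [  0.4 -67.6 150. ]
L+y [ -9.8  41.3 150. ]
R+y [ -0.7  41.3 150. ]
bridge [12.5 40.4 60. ]
fence -y end L [  1.5 -94.8  40. ]
R [ 16.4 -94.8  40. ]
time: 26.12
tool_pos: [0.5946, -0.2737, 0.1731]
ee_rot: [-1.567, 0.001, 0.128]
wrist_force: [-0.1, -0.5, 0.1]
width: 0.0003
time: 26.38
tool_pos: [0.5958, -0.2739, 0.1763]
ee_rot: [-1.57, -0.004, 0.128]
wrist_force: [0.5, 0.4, 0.4]
width: 0.0007
in plinth mm [ -4.9  -16.95 158.26] force plinth [0.5 0.3 0.4] [-1.5698 -0.0038  0.1278]
```

```bash
python3 -m creep '[[0,4,0,0,0,0,255],[0,6,0,0,0,0,255],[0,9,1,0,0,0,255],[0,9,1,0,0,0,255]]'; python3 st.py; python3 -m creep '[[0,3,1,0,0,0,255],[0,6,2,0,0,0,255],[0,6,2,0,0,0,255]]'; python3 st.py
```

```text
time: 26.88
tool_pos: [0.5961, -0.2735, 0.1692]
ee_rot: [-1.574, -0.006, 0.128]
wrist_force: [0.4, -2.1, 5.9]
width: 0.0008
in plinth mm [ -4.56 -16.55 151.22] force plinth [ 0.1 -2.1  5.9] [-1.5736 -0.0059  0.1281]
time: 27.25
tool_pos: [0.5969, -0.2741, 0.1688]
ee_rot: [-1.581, -0.011, 0.127]
wrist_force: [-1.4, -3.3, 17.2]
width: 0.0005
in plinth mm [ -3.81 -17.22 150.76] force plinth [-1.8 -3.1 17.2] [-1.5814 -0.0114  0.127 ]
```

```bash
python3 -m creep '[[0,3,1,0,0,0,255],[0,5,2,0.5,0,0,255],[0,5,2,0.5,0,0,255]]'; python3 st.py; python3 -m creep '[[0,-8,-1,0,0,0,255],[0,-16,-2,0,0,0,255],[0,-30,-4,0,0,0,255],[0,-45,-55,0,0,0,255],[0,-45,-85,0,0,0,255]]'; python3 -m creep '[[0,0,0,0,0,0,255],[0,0,0,0,0,0,255]]'
python3 - <<'E'
exec(open('st.py').read())
W=tool(o['tool_pos'],o['ee_rot'])@M
np.save('W17.npy',W)
for c in ['wrist','scene']:
  s=robot.snapshot(c);cv2.imwrite(f'pics/{c}17.png',s['color'])
a=cv2.imread('pics/scene17.png');cv2.imwrite('pics/s17a.png',cv2.resize(a[105:165,260:330],None,fx=10,fy=10,interpolation=cv2.INTER_CUBIC))
a=cv2.imread('pics/wrist17.png');cv2.imwrite('pics/w17a.png',cv2.resize(a[0:220,270:390],None,fx=5,fy=2.7,interpolation=cv2.INTER_CUBIC))
E
```

```text
time: 27.62
tool_pos: [0.5979, -0.2743, 0.1684]
ee_rot: [-1.579, -0.017, 0.126]
wrist_force: [-4.4, -6.4, 26.1]
width: 0.0004
in plinth mm [ -2.82 -17.62 150.41] force plinth [-5.2 -5.7 26.1] [-1.5793 -0.0168  0.126 ]
time: 28.25
tool_pos: [0.6064, -0.3544, 0.2012]
ee_rot: [-1.562, -0.004, 0.129]
wrist_force: [-0.4, 0.0, -0.6]
width: 0.0004
time: 28.5
tool_pos: [0.6058, -0.3518, 0.1993]
ee_rot: [-1.559, -0.002, 0.129]
wrist_force: [-0.5, -1.1, 1.0]
width: 0.0002
in plinth mm [ -4.85 -95.46 181.28] force plinth [-0.6 -1.   1. ] [-1.5586 -0.0021  0.1294]
```

View pics/w17a.png

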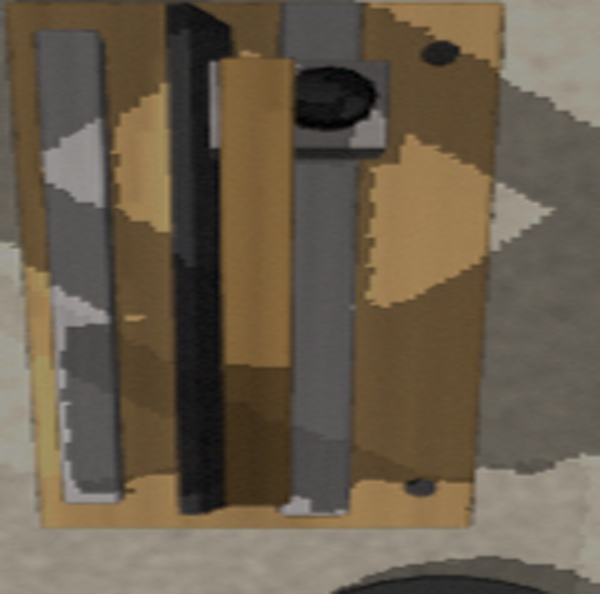

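View pics/s17a.png

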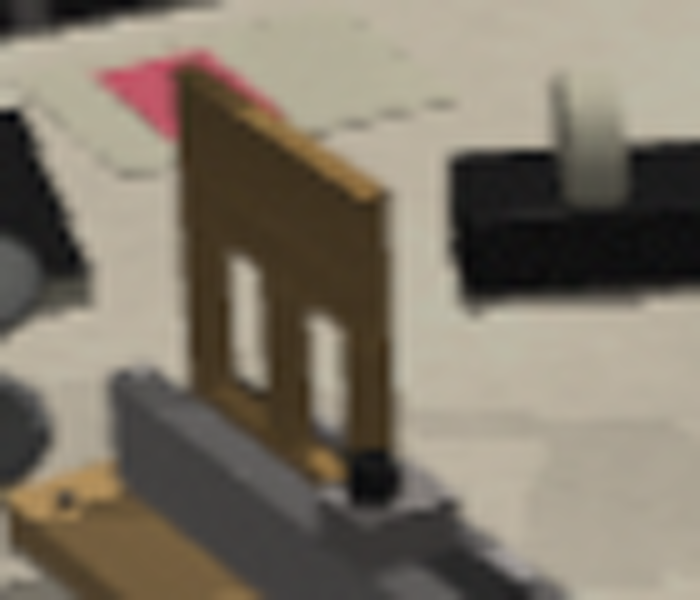

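Run:
```python
from h import *
t,A=ptool(7.3,0);F=np.array([.5985,-.2565,.018])
W=np.load('W17.npy')
g=lambda u,v:(270+u/5,v/2.7)
for n,u,v,z in [('+y top',260,58,.168),('-y top',263,506,.168),('bridge',350,148,.078),('bridgelow',350,160,.060),('fence -y end',283,515,.058),('plank -y end',250,527,.018),('plank +y end',250,3,.018)]:
    print(n,(A.T@(bp(W,KW,g(u,v),z)-F)*1000).round(1))
W=np.load('W16.npy')
for n,u,v,z in [('16 bridge',350,129,.078),('plank -y end',250,516,.018)]:
    print(n,(A.T@(bp(W,KW,g(u,v),z)-F)*1000).round(1))
a=cv2.imread('pics/wrist17.png')
g1=a[:,:,1].astype(int)
print(g1[15:30,322], g1[180:196,322]); print(g1[50:64,340])
```

```text
+y top [ -4.6  40.4 150. ]
-y top [ -3.8 -69.  150. ]
bridge [13.  40.3 60. ]
bridgelow [14.2 40.1 42. ]
fence -y end [  1.8 -95.6  40. ]
plank -y end [  -5.6 -110.1    0. ]
plank +y end [ -6.  107.2   0. ]
16 bridge [12.5 40.4 60. ]
plank -y end [  -5.9 -110.7    0. ]
[74 72 74 73 75 81 77 92 92 91 91 90 92 90 90] [ 48  48  50  46  47  47  51  83 110 110 110 111 110 110 110 117]
[ 87 115 115 115  93  41  39  34  42  65  79  77  77  78]
```

Run:
```python
exec(open('st.py').read())
tt,_=ptool(7.3,.75)
P=F+A@np.array([-.005,.036,.055])
tp=P-tt@(M[:3,3]+M[:3,2]*.27)
print(tp,A.T@(tp-F),tt[:,1],delta(o['tool_pos'],o['ee_rot'],tp,tt))
```

```text
in plinth mm [ -4.62 -95.08 181.95] force plinth [ 0.4  0.6 -0.5] [-1.5597 -0.0028  0.1302]
[ 0.53377735 -0.23302225  0.13396498] [-0.06121485  0.03151141  0.11596498] [ 0.6761137   0.08661216 -0.73168887] (array([-56.4,  67.2, 126. ]), array([ -0.67,  -0.09, -42.81]))
```

```bash
python3 -m creep '[[-50,0,0,0,0,-10,255],[-70,10,20,0,0,-20,255],[-70,20,70,0,0,-30,255],[-60,50,120,-0.7,0,-40,255],[-56,67,126,-0.7,0,-42.8,255]]'; python3 -m creep '[[0,0,0,0,0,0,255]]'
python3 - <<'E'
exec(open('st.py').read())
W=tool(o['tool_pos'],o['ee_rot'])@M
np.save('W18.npy',W)
s=robot.snapshot('wrist');cv2.imwrite('pics/wrist18.png',s['color'])
for p in [(-.010,.0395,.051),(-.010,.0395,.1),(-.01,.04,.038)]: print(proj(W,KW,F+A@np.array(p)).round(1))
E
```

```text
time: 29.22
tool_pos: [0.5272, -0.2241, 0.1226]
ee_rot: [-1.551, -0.741, 0.115]
wrist_force: [0.2, -0.1, -0.5]
width: 0.0003
time: 29.35
tool_pos: [0.5323, -0.2312, 0.131]
ee_rot: [-1.566, -0.747, 0.122]
wrist_force: [-1.0, -0.2, 0.6]
width: 0.0004
in plinth mm [-62.4   33.49 113.02] force plinth [-1.1 -0.1  0.6] [-1.5655 -0.747   0.1216]
[317.1 197.3]
[358.3 208.2]
[307.9 194.4]
```

View pics/wrist18.png

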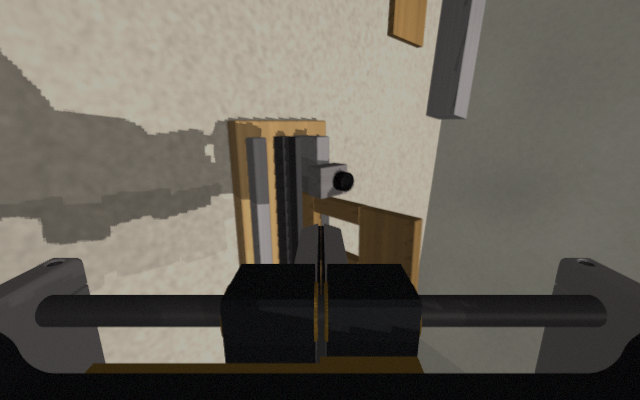

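Run:
```python
from h import *
a=cv2.imread('pics/wrist18.png')
cv2.imwrite('pics/w18z.png',cv2.resize(a[150:240,280:380],None,fx=7,fy=6.5,interpolation=cv2.INTER_CUBIC))
W=np.load('W18.npy');t,A=ptool(7.3,0);F=np.array([.5985,-.2565,.018])
for p in [(-.01,.0403,.042),(-.01,.0403,.06),(-.01,.0403,.051),(-.01,.0403,.1),(-.01,.0403,.15),(-.01,.0343,.051)]: print(p,((proj(W,KW,F+A@np.array(p))-[280,150])*[7,6.5]).round(0))
```

```text
(-0.01, 0.0403, 0.042) [214. 291.]
(-0.01, 0.0403, 0.06) [307. 313.]
(-0.01, 0.0403, 0.051) [259. 302.]
(-0.01, 0.0403, 0.1) [548. 372.]
(-0.01, 0.0403, 0.15) [948. 469.]
(-0.01, 0.0343, 0.051) [260. 343.]
```

View pics/w18z.png

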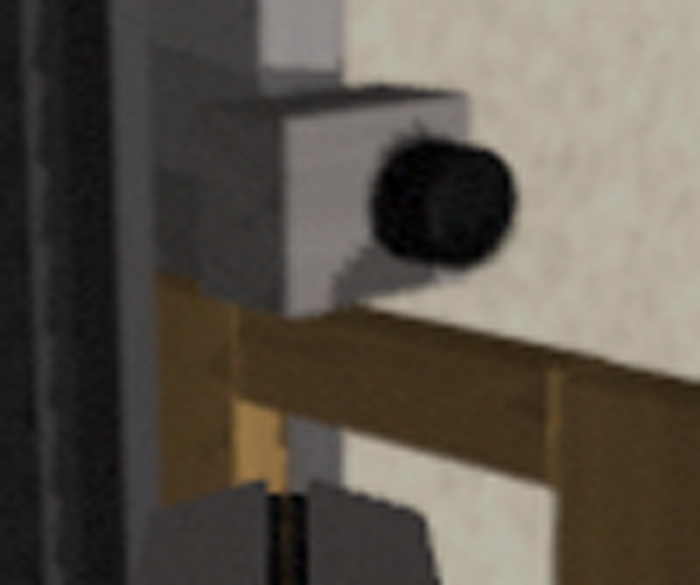

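Run:
```python
from h import *
W=np.load('W18.npy');t,A=ptool(7.3,0);F=np.array([.5985,-.2565,.018])
q=lambda p:((proj(W,KW,F+A@np.array(p))-[280,150])*[7,6.5]).round(0)
for x in (-.01,0):
  for y in (.0403,.026,.024,.022):
    print(x,y,[q((x,y,z)) for z in (.045,.06,.1)])
a=cv2.imread('pics/wrist18.png')
cv2.imwrite('pics/w18y.png',cv2.resize(a[185:245,310:430],None,fx=6.5,fy=9,interpolation=cv2.INTER_CUBIC))
print([((proj(W,KW,F+A@np.array(p))-[310,185])*[6.5,9]).round(0) for p in [(-.01,.0403,.06),(-.01,.0403,.1),(-.01,.0403,.15),(0,.0403,.06),(0,.0403,.15),(-.01,-.05,.15)]])
```

```text
-0.01 0.0403 [array([229., 295.]), array([307., 313.]), array([548., 372.])]
-0.01 0.026 [array([230., 390.]), array([307., 413.]), array([545., 483.])]
-0.01 0.024 [array([230., 403.]), array([307., 426.]), array([544., 498.])]
-0.01 0.022 [array([231., 417.]), array([307., 440.]), array([544., 513.])]
0 0.0403 [array([284., 283.]), array([362., 301.]), array([604., 357.])]
0 0.026 [array([285., 377.]), array([361., 398.]), array([599., 465.])]
0 0.024 [array([285., 390.]), array([361., 412.]), array([599., 479.])]
0 0.022 [array([285., 403.]), array([361., 425.]), array([598., 494.])]
[array([ 90., 119.]), array([314., 200.]), array([685., 335.]), array([141., 102.]), array([734., 306.]), array([ 625., 1359.])]
```

View pics/w18y.png

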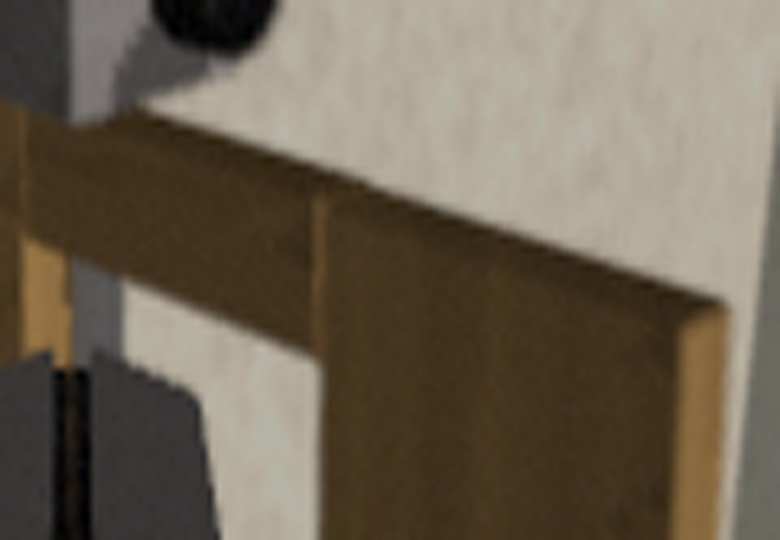

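```bash
python3 -m creep '[[0,-50,0,0,0,0,255],[0,-90,0,0,0,0,255],[0,-90,0,0,0,0,255],[0,-90,0,0,0,0,255]]'
python3 - <<'E'
exec(open('st.py').read())
s=robot.snapshot('scene');cv2.imwrite('pics/scene19.png',s['color'])
for n in ['spool','tape_block','glue_stick']:
    print(n,[(np.round(d['point'],3),round(d['p'],2)) for d in robot.landmark_of(n,'scene')[:1]])
E
```

```text
time: 29.9
tool_pos: [0.4744, -0.243, 0.2018]
ee_rot: [-1.576, -0.751, 0.128]
wrist_force: [-0.3, -0.1, -0.0]
width: 0.0003
in plinth mm [-121.42   29.12  183.78] force plinth [-0.3 -0.1 -0. ] [-1.5761 -0.7511  0.1281]
spool [(array([ 0.671, -0.439,  0.002]), 0.68)]
tape_block [(array([ 0.396, -0.454, -0.001]), 0.56)]
glue_stick [(array([ 0.559,  0.01 , -0.003]), 0.66)]
```

View pics/scene19.png

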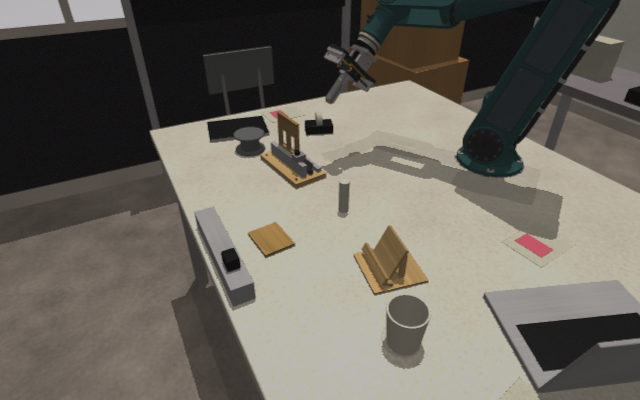

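The panel stands in the plinth channel at about (290,135). The bystanders have not moved and the arm is clear of everything, so I'm handing in.

```bash
python3 -c "
from bench import robot
print(robot.close_job())"
```

```text
the job is handed in; nothing more can be done
None
```

The panel stands upright in the channel, pressed down and slid against the end stop; I handed the job in at about 30 s of the 42 s. The hand-in gives no verdict, so the result rests on the checks below.

**What I did:** I took the panel from the easel by its top, turned it upright, pressed it into the channel and slid it to the stop. I finished with a side push of about 16 N, then a press of about 26 N on the top edge.

**What went wrong on the way:**
- **First slide:** the panel turned about 2° in the grip and stopped short of the stop, so I regripped it lower and pushed again.
- **First top press:** I slid the tool before lifting it, which tipped the panel about 7° away from the stop. The final side push and press corrected that.

**Last checks:**
- **Height:** the top edge was about 150.4 mm above the channel floor under the press. The close-up picture agreed to about 1 mm.
- **Upright:** the close-up showed a tilt of about 0.01 rad, and the panel looked parallel to the fence.
- **Stop:** the panel's side edge met the stop's face with no plunger visible between them, so I judged the plunger fully in. Its travel can't be read directly.
- **Bystanders:** the spool, tape dispenser and glue stick were detected within a few mm of their starts. I checked the slab and cup only by eye in the last picture, and they looked unmoved.
- **Disagreement:** rough pixel readings from the scene camera before the final correction had put the panel 3 to 6 mm too high. I trusted the touch and the close-up instead. TCP readings also moved by 2 to 4 mm just after each move.

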